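# Set out the paints from the prised-open box

## Task

The lid of the wooden paint box has no handle, so pick up the flat knife from the cutting mat, slip its blade into the notch under the front of the lid, lever the lid up with it, never with the fingers, and then open the lid wide. Take out all the paint pots and the long tin that lies behind them, and set them down gently, upright and flat, in the enamel tray. Shut the lid fully, leave the knife lying flat with its handle on the mat, and do not disturb the other things on the table.

Things in the scene. Friction and masses are not known exactly. Their poses are not given: they have to be found in the camera images.
- notch (a point): Middle of a notch, 60 mm wide and 9 mm deep, in the top edge of the fixed wooden paint box's front wall, just under the lid: too low for fingers, but a blade goes in. The point is on the wall's outer face, half-way down the notch, 70.5 mm above the table. x points level into the box, square to the front wall, towards the hinge; y along the front wall; z up.
- box_in (a point): Centre of the box's inner floor (6 mm above the table), axes as for the notch. Outside, the box is 210 (x) by 280 (y) by 75 mm high without the lid; its walls are 8 mm thick; inside 194 by 264 mm, 69 mm deep.
- hinge (a point): Middle of the hinge line, on top of the box's back wall at its outer face, 75 mm above the table; axes as for the notch, so the hinge line runs along y.
- lid (a joint): Angle of the flat wooden lid, rad: 0 shut, growing as its front edge rises; stop at 2.3. The lid is 210 x 280 x 8 mm, covers the whole box flush with the front wall, has no handle and weighs about 0.22 kg; its stiff hinge (about 0.3 N m of friction) lets it stay at any angle.
- lid_edge (a point): Middle of the lid's front edge, half-way through its thickness, 210 mm from the hinge line; it moves with the lid. x points from the front edge to the hinge, z out of the lid's outer face.
- knife_c (a point): Centre of the handle of a stiff flat knife, 0.13 kg: dark wooden handle 110 long, 24 wide, 22 mm high, straight steel blade 105 long, 30 wide, 3 mm thick, level with the handle's mid-height. x points along the blade to its tip, 160 mm from here; z up as it lies. It balances 25 mm towards the blade from here and lies on its handle, the blade 9.5 mm clear of the mat.
- knife_tip (a point): Middle of the knife's straight end edge, axes as for the handle.
- mat: Dark cutting mat, fixed flat on the table, 300 (x) by 140 (y) by 3 mm thick; origin in the middle of its underside.
- tray_in (a point): Centre of the inner floor of the white enamel tray, 4 mm above the table; z up. The tray is fixed, inside 292 (x) by 202 (y) mm, its rim 12 mm high over the table and 4 mm thick.
- tin_c (a point): Centre of a long flat aluminium tin, 38 (x) by 150 (y) by 40 mm high, about 0.22 kg. It lies along the back of the box, its length along the hinge, about 42 mm clear of the back wall and 5 mm behind the pots, so that a finger finds no room in front of it where a pot stands.
- jar1_c (a point): Paint pot: a closed white cylinder with a grey screw lid, 46 mm across, 62 mm high, about 0.12 kg. This point is its centre, half-way up. Two or three such pots stand in a row across the middle of the box, in front of the tin, about 78 mm apart; an absent one reads None.
- jar2_c (a point): Paint pot: a closed white cylinder with a grey screw lid, 46 mm across, 62 mm high, about 0.12 kg. This point is its centre, half-way up. Two or three such pots stand in a row across the middle of the box, in front of the tin, about 78 mm apart; an absent one reads None.
- jar3_c (a point): Paint pot: a closed white cylinder with a grey screw lid, 46 mm across, 62 mm high, about 0.12 kg. This point is its centre, half-way up. Two or three such pots stand in a row across the middle of the box, in front of the tin, about 78 mm apart; an absent one reads None.
- cup: Bystander (sizes in mm): small open white plastic mixing cup, 50 across, 40 high, standing in one corner of the enamel tray; origin under its middle.
- tape: Bystander (sizes in mm): roll of masking tape lying flat, 100 across, 24 high, left of the robot, near the box; origin under its middle.
- brayer: Bystander (sizes in mm): ink roller with a wooden handle, about 160 long, lying beyond the mat; origin under its middle.
- bottle: Bystander (sizes in mm): amber bottle, 64 across, 170 high, beyond the tray; origin under its middle.
- sandblock: Bystander (sizes in mm): cork sanding block 70 x 120 x 40, beyond the box; origin under its middle.
- stapler: Bystander (sizes in mm): staple gun about 160 long, 75 high, lying behind the box; origin under its middle.

How it is judged:
By the outcome, as a careful person would: the job done as asked, in the order asked, and still so for the second after the job is handed in, with the robot touching nothing.
Of jar1, jar2, jar3 only 2 to 3 are there at a start; the rules pass over those that are not, and their reading is None.
At some moment in a run one of jar1, jar2, jar3, knife may be knocked a few centimetres aside while the robot is not near it.
It also fails if it takes over 208 s, if anything falls off the work surface, if the arm or the gripper's body presses on something with over 40 N, if the wrist force passes 120 N, or if a joint passes its speed limit or range.

## Robot

A 6-joint arm with a two-finger parallel gripper is mounted at the origin on the work surface. World frame = base frame: x ahead of the robot, y to its left, z up, the work surface at z = 0. Lengths are in m, angles in rad, forces in N, time in s.
With the tool pointing down it reaches from about 0.25 to 0.775 m from the base axis. Payload 4 kg.
Tool frame: the origin (TCP) lies at the very end of the fingers, on their centre line; the grasp point (between the pads) lies 19 mm behind it (robot.hold_point_z is the distance from the TCP to the grasp point, in m); z points along the fingers, y is the line along which they close (so a half turn about z gives the same grasp; the last joint's range is limited). The gripper opens to 94 mm and grips with 3 to 60 N. Pads are 16 mm wide; open, the fingers measure 119 mm over their backs; the gripper's body (75 mm by 177 mm) begins 78 mm behind the grasp point.
Start: joints at [-1.311, 0.087, 1.371, -0, 1.684, -0.103], TCP at [0.195, -0.514, 0.206] pointing down, gripper open.
Joint ranges: [-3.1, 3.1], [-0.76, 2.03], [0.27, 2.55], [-1.08, 4.22], [0.17, 2.65], [-2.57, 2.57]. Speed limits (rad/s): [2.79, 2.79, 3.14, 3.14, 3.14, 3.14].

## Interface

Orientations are given as [roll, pitch, yaw] about the fixed x, y, z axes, in that order (R = Rz(yaw) Ry(pitch) Rx(roll)).
In Python, from bench import robot gives the robot as it stands.
- The arm moves only by the tool carry_out, never from a script. Its argument "steps" is a list of rows, each a list of 3 entries, a list of its own where there are three numbers: the shift along the tool's x, y, z in m, then the turn about the tool's z in units of 10 degrees (1.0 is 10 degrees), then the closure, from -1 (fully open) to 1 (shut). In form: [[[tx, ty, tz], roll, jaw], ...]. A call has 1 to 10 rows; each row is the pose to reach, as a shift and turn from the pose commanded when the call began, along the tool's axes at that moment; what a row does not reach only later rows make up. A row lasts 1/8 s, in which the tool goes at most 62.5 mm and 10.7 degrees, less where a joint would pass 70% of its speed; a pose out of reach is approached as far as the arm can. A call with a gripper value outside its range is refused whole. The fingers move at their own pace and stop on an object; the grip force is fixed at half the most. Time passes only in rows, so rows that repeat a pose let the fingers close. It gives the time, the measured TCP pose, the force, the opening and the grip force at its end, in the units of the state.
- robot.get_obs(): the state, without advancing time (a new reading comes with each control period).
- robot.snapshot(name): name is "scene" or "top"; returns a dict with "image" (400x640x3 uint8, red, green, blue), "z_map" (400x640 float32, m along the optical axis (not along the pixel's ray), 0 where there is no reading), "mtx" (3x3 intrinsics, pixels), "R" (3x3) and "t" (3): a world point X has camera coordinates R X + t. Camera axes: x right, y down, z forward; pixel columns grow to the right and rows downward; lengths in m; the calibration is good to about 2 mm. A picture is of the moment at which its call begins.
- robot.close_job(): hands the job in; it is judged then, once.
The state is a dict: "time": time; "joint_positions": joint angles; "qvel": joint speeds; "joint_torque": joint torques, N m; "tool_pos": TCP position; "ee_rot": TCP orientation; "wrist_force": force on the tool from outside, world axes, zero at the start; "wrist_torque": the same for the moment, N m; "width": finger opening in m; "finger_force": force on a finger pad.
Only numpy, scipy, OpenCV 4.12 (cv2) and the standard library are available. Lean on these libraries where they do the work, as an engineer would, in place of code of your own. Each camera call takes 0.05 s, during which the arm holds its last target. There are 200 camera calls.

## Working session

There is one attempt and no reset: what is moved stays moved. The work goes in short steps, Python scripts to look and compute and a tool call to move; the robot and the scene stay as the last step left them, time stands still between calls to the robot, and variables do not carry over. Pictures are saved under pics/ and viewed, at most 14 in all, crops included, and the job is handed in when it is done.

Besides the shell and the picture viewer there is one more tool, called as name([rows], argument=value, ...), one row to a line, values as JSON. carry_out: Moves the arm, as the interface text tells. Its arguments: {"type":"object","properties":{"steps":{"type":"array","items":{"type":"array"}}},"required":["steps"]}

```bash
ls; mkdir -p pics; cat > h.py <<'E'
import numpy as np, cv2
from bench import robot
def snap(n):
    s=robot.snapshot(n); np.savez('last_%s.npz'%n,**s); return s
def load(n): return dict(np.load('last_%s.npz'%n))
def cloud(s):
    h,w=s['z_map'].shape; u,v=np.meshgrid(np.arange(w),np.arange(h)); z=s['z_map']
    K=s['mtx']; c=np.stack([(u-K[0,2])/K[0,0]*z,(v-K[1,2])/K[1,1]*z,z],-1)
    X=(c-s['t'])@s['R']; X[z<=0]=np.nan; return X
def save(name,img): cv2.imwrite('pics/'+name,img[...,::-1])
E
python3 - <<'E'
from h import *
print(robot.get_obs(), getattr(robot,'hold_point_z',None))
for n in('top','scene'):
    s=snap(n); save(n+'0.png',s['image']); print(n,s['R'].round(3).tolist(),s['t'].round(3),s['mtx'].tolist())
E
```

```text
pics
{'time': 0.0, 'joint_positions': array([-1.31113488e+00,  8.79668727e-02,  1.37222439e+00,  6.10442141e-06,
        1.68360863e+00, -1.03078337e-01]), 'qvel': array([-0.00029734,  0.00016435, -0.00040079,  0.00141958,  0.00172218,
        0.0011169 ]), 'joint_torque': array([ 1.76301732e-03, -3.40181351e+01, -3.02426434e+01,  7.19982502e-02,
        3.30137741e-02, -1.78894861e-04]), 'tool_pos': array([ 0.19502896, -0.51367922,  0.20431285]), 'ee_rot': array([-3.13939775e+00, -2.33150980e-04,  3.62740210e-01]), 'wrist_force': array([-0.74464607,  0.37903001, -0.39182067]), 'wrist_torque': array([ 0.02470773, -0.01401414,  0.02694793]), 'finger_force': 0.0, 'width': 0.0937832833394322} 0.0188
top [[-0.015, -1.0, -0.008], [-0.991, 0.016, -0.134], [0.134, 0.006, -0.991]] [0.006 0.558 1.351] [[430.1365939385825, 0.0, 320.7483041866717], [0.0, 430.1365939385825, 199.05034730839904], [0.0, 0.0, 1.0]]
scene [[-0.553, 0.833, 0.012], [0.577, 0.393, -0.716], [-0.601, -0.389, -0.698]] [ 0.329 -0.251  1.582] [[429.81655136706087, 0.0, 323.7854303401396], [0.0, 429.81655136706087, 198.60207026387155], [0.0, 0.0, 1.0]]
```

View pics/top0.png

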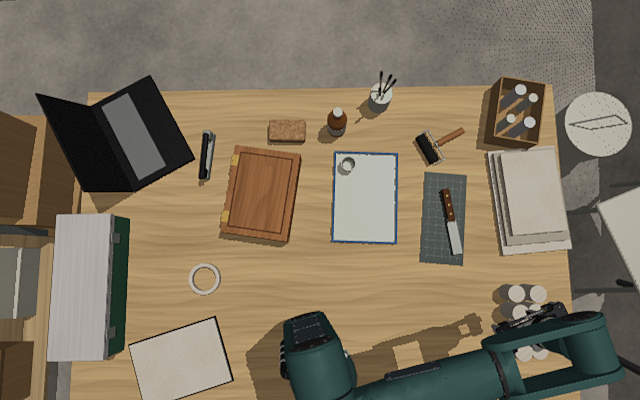

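View pics/scene0.png

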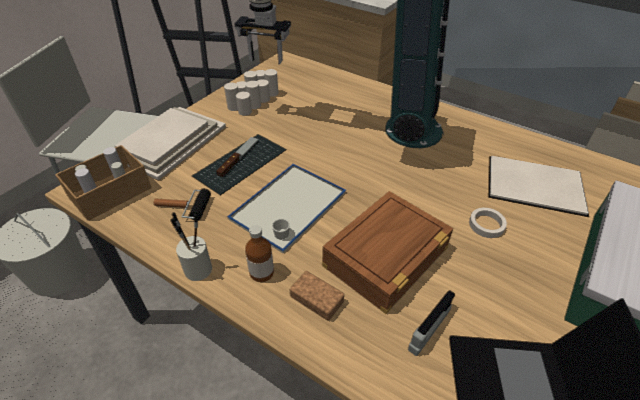

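The top view shows the box at (262,195) with its hinges on the left, so its front faces the tray at (365,197). The knife on the mat runs from its handle at (446,203) to its tip at (457,253). The cup is at (347,165), and the tape is at (205,279). I'll measure these next.

```bash
python3 - <<'E'
from h import *
s=load('top'); X=cloud(s); im=s['image']; hsv=cv2.cvtColor(im,cv2.COLOR_RGB2HSV)
def box(u0,u1,v0,v1,m,name):
    M=np.zeros(m.shape,bool); M[v0:v1,u0:u1]=m[v0:v1,u0:u1]
    P=X[M]; P=P[~np.isnan(P).any(1)]
    r=cv2.minAreaRect((P[:,:2]*1000).astype(np.float32)); print(name,len(P),'z',np.median(P[:,2]).round(4),'rect',np.round(r[0],1),np.round(r[1],1),round(r[2],2)); print('   corners',cv2.boxPoints(r).round(0).tolist())
Z=X[...,2]
box(215,310,140,250,(Z>.076)&(Z<.095),'lid')
box(325,405,145,250,(Z<.02)&((hsv[...,0]>100)&(hsv[...,1]>100)&(hsv[...,2]>60)),'trayrim')
box(415,470,165,270,(Z<.007)&(hsv[...,0]>80)&(hsv[...,0]<130)&(hsv[...,2]<130),'mat')
box(430,470,180,262,(Z>.0085)&(Z<.04),'knife')
box(430,470,180,262,(Z>.017)&(Z<.04),'handle')
box(335,360,150,180,(Z>.025),'cup')
box(185,225,260,300,(Z>.012),'tape')
box(405,470,120,170,(Z>.012),'brayer')
box(190,220,125,190,(Z>.02),'stapler')
for p in [(457,253),(446,203),(450,225),(440,190),(464,253),(452,253)]: print(p,X[p[1],p[0]].round(4))
c=im[110:270,190:480]; save('c0.png',cv2.resize(im[160:270,400:490],None,fx=6,fy=5,interpolation=cv2.INTER_CUBIC))
E
```

```text
lid 5899 z 0.0834 rect [576.8 189.6] [215.2 280.9] 80.79
   corners [[421.0, 106.0], [698.0, 61.0], [733.0, 273.0], [455.0, 318.0]]
trayrim 400 z 0.0131 rect [ 567.8 -147.6] [211.3 301.1] 87.2
   corners [[412.0, -246.0], [713.0, -261.0], [723.0, -49.0], [423.0, -35.0]]
mat 202 z 0.002 rect [ 495.3 -403.6] [137.9 295.9] 84.51
   corners [[341.0, -458.0], [636.0, -486.0], [649.0, -349.0], [355.0, -321.0]]
knife 627 z 0.0176 rect [ 491.8 -420.7] [124.6 246.3] 87.08
   corners [[366.0, -477.0], [612.0, -489.0], [618.0, -365.0], [372.0, -352.0]]
handle 330 z 0.0229 rect [ 482.7 -422.3] [213.4  28.5] 7.35
   corners [[375.0, -422.0], [379.0, -450.0], [590.0, -423.0], [587.0, -394.0]]
cup 73 z 0.0412 rect [670.6 -92.9] [45.8 47.1] 88.74
   corners [[647.0, -115.0], [694.0, -116.0], [695.0, -71.0], [648.0, -70.0]]
tape 371 z 0.0224 rect [309.  375.2] [99.3 98.4] 79.36
   corners [[252.0, 336.0], [348.0, 317.0], [367.0, 415.0], [270.0, 433.0]]
brayer 615 z 0.0254 rect [ 748.8 -409. ] [116.  158.5] 26.95
   corners [[661.0, -365.0], [733.0, -506.0], [836.0, -453.0], [765.0, -312.0]]
stapler 540 z 0.0642 rect [706.1 370.5] [ 27.6 163.2] 84.58
   corners [[624.0, 364.0], [786.0, 349.0], [789.0, 377.0], [626.0, 392.0]]
(457, 253) [ 0.3788 -0.4385  0.0143]
(446, 203) [ 0.5404 -0.4093  0.0233]
(450, 225) [ 0.4692 -0.4203  0.0165]
(440, 190) [ 0.5867 -0.3979  0.0019]
(464, 253) [ 0.3786 -0.4656  0.    ]
(452, 253) [ 0.3791 -0.4253  0.0046]
```

View pics/c0.png

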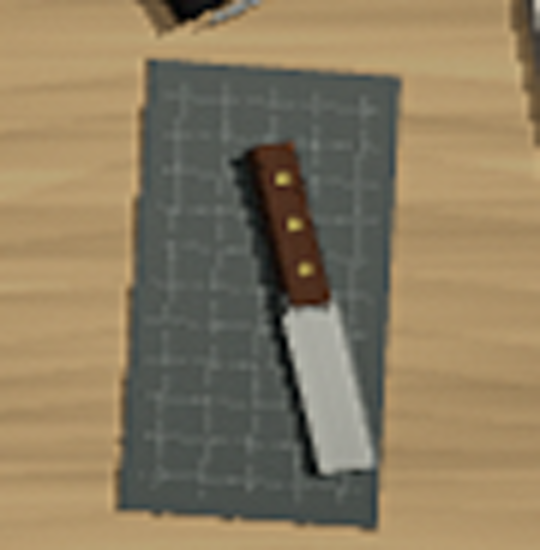

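The enlarged crop shows the knife's handle butt at about (445,190), the handle/blade junction at (451,221) and the tip at (458,254). The tip points towards the robot. Next I'll work out the knife's pose and the first move.

```bash
cat >> h.py <<'E'
from scipy.spatial.transform import Rotation as Ro
def ray(s,u,v,z):
    d=s['R'].T@np.linalg.inv(s['mtx'])@[u,v,1]; c=-s['R'].T@s['t']; return c+d*(z-c[2])/d[2]
def rel(xyz,yaw,frm=None):
    "shift in tool axes and roll units from the current pose to xyz (m), yaw (deg)"
    o=robot.get_obs(); p,e=(o['tool_pos'],o['ee_rot']) if frm is None else frm
    R=Ro.from_euler('xyz',e).as_matrix(); d=R.T@(np.array(xyz)-p)
    a=-(yaw-np.degrees(e[2])); print('shift',d.round(4),'roll',round(((a+180)%360-180)/10,2),'pos',np.round(p,4),'yaw',np.degrees(e[2]).round(1),'F',o['wrist_force'].round(1),'w',round(o['width'],4),'t',round(o['time'],1))
    return d
E
python3 - <<'E'
from h import *
s=load('top')
b=ray(s,445.2,189.6,.025); j=ray(s,451.3,220.8,.0165); t=ray(s,457.8,254,.0155)
print(b.round(4),j.round(4),t.round(4))
d=(t-b)[:2]; print(np.hypot(*d),np.degrees(np.arctan2(d[1],d[0])), np.linalg.norm((j-b)[:2]))
yaw=np.degrees(np.arctan2(d[1],d[0])); u=d/np.hypot(*d); c=t[:2]-.16*u; print('centre',c,'from butt',b[:2]+.055*u)
g=c+.043*u; print('grip',g,yaw)
rel([*g,.10],yaw)
E
```

```text
[ 0.5843 -0.4085  0.025 ] [ 0.4828 -0.4253  0.0165] [ 0.3756 -0.4405  0.0155]
0.2111058560116439 -171.28123955726787 0.10285749969926587
centre [ 0.53375305 -0.41628083] from butt [ 0.52990391 -0.41687112]
grip [ 0.49124995 -0.42279896] -171.28123955726787
shift [0.3092 0.0203 0.1045] roll -16.79 pos [ 0.1951 -0.5137  0.2044] yaw 20.8 F [-0.   1.1 -1.6] w 0.094 t 0.1
```

carry_out([
  [[0.06, 0, 0], -1, -1],
  [[0.12, 0.005, 0], -2, -1],
  [[0.18, 0.01, 0], -3, -1],
  [[0.24, 0.015, 0], -4, -1],
  [[0.309, 0.02, 0.02], -5, -1],
  [[0.309, 0.02, 0.05], -6, -1],
  [[0.309, 0.02, 0.08], -7, -1],
  [[0.309, 0.02, 0.08], -8, -1],
  [[0.309, 0.02, 0.08], -8, -1],
])

```text
time: 1.23
tool_pos: [0.4909, -0.4228, 0.1242]
ee_rot: [-3.14, -0.002, 1.757]
wrist_force: [0.4, -0.2, -0.3]
width: 0.094
finger_force: 0.0
```

carry_out([
  [[0, 0, 0], -1, -1],
  [[0, 0, 0], -2, -1],
  [[0, 0, 0], -3, -1],
  [[0, 0, 0], -4, -1],
  [[0, 0, 0], -5, -1],
  [[0, 0, 0], -6, -1],
  [[0, 0, 0], -7, -1],
  [[0, 0, 0], -8, -1],
  [[0, 0, 0], -8.8, -1],
  [[0, 0, 0], -8.8, -1],
])

```text
time: 2.48
tool_pos: [0.4913, -0.4236, 0.1261]
ee_rot: [-3.141, 0.001, -2.992]
wrist_force: [-1.4, 0.5, -0.3]
width: 0.0944
finger_force: 0.0
```

```bash
python3 - <<'E'
from h import *
rel([.4912,-.4228,.006],-171.3)
s=snap('scene'); save('s1.png',cv2.resize(s['image'][100:220,170:350],None,fx=4,fy=4,interpolation=cv2.INTER_CUBIC))
E
```

```text
shift [1.000e-04 9.000e-04 1.201e-01] roll -0.02 pos [ 0.4913 -0.4236  0.1261] yaw -171.5 F [-1.4  0.5 -0.3] w 0.0944 t 2.5
```

View pics/s1.png

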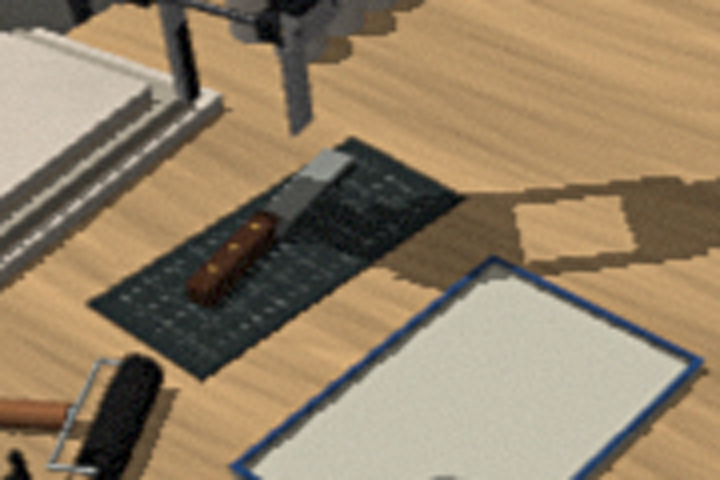

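The knife is undisturbed, with its butt at (203,297) in the crop, and the open fingers are in line above it. I'll go down and grip it.

carry_out([
  [[0, 0, 0.04], 0, -1],
  [[0, 0.001, 0.08], 0, -1],
  [[0, 0.001, 0.105], 0, -1],
  [[0, 0.001, 0.119], 0, -1],
  [[0, 0.001, 0.119], 0, -1],
  [[0, 0.001, 0.119], 0, 0.2],
  [[0, 0.001, 0.119], 0, 0.5],
  [[0, 0.001, 0.119], 0, 1],
  [[0, 0.001, 0.119], 0, 1],
  [[0, 0.001, 0.119], 0, 1],
])

```text
time: 3.78
tool_pos: [0.491, -0.4223, 0.0066]
ee_rot: [-3.141, 0.0, -2.988]
wrist_force: [0.7, -0.2, 0.6]
width: 0.047
finger_force: 0.0
```

carry_out([
  [[0, 0, 0], 0, 1],
  [[0, 0, 0], 0, 1],
  [[0, 0, 0], 0, 1],
  [[0, 0, 0], 0, 1],
  [[0, 0, -0.01], 0, 1],
  [[0, 0, -0.03], 0, 1],
  [[0, 0, -0.06], 0, 1],
  [[0, 0, -0.1], 0, 1],
  [[0, 0, -0.14], 0, 1],
  [[0, 0, -0.14], 0, 1],
])

```text
time: 5.03
tool_pos: [0.4931, -0.4244, 0.1533]
ee_rot: [-3.132, 0.007, -2.988]
wrist_force: [0.2, -0.1, -1.2]
width: 0.0239
finger_force: 30.0
```

```bash
python3 - <<'E'
from h import *
n=np.array([.5595,.0835]); u=np.array([np.cos(np.radians(80.8)),np.sin(np.radians(80.8))])
# grip 117mm behind tip; tip 40 mm before the notch
g=n-u*(.117+.04); print(g)
rel([*g,.14],80.8)
s=snap('top'); X=cloud(s)
save('t1.png',cv2.resize(s['image'][160:300,400:520],None,fx=5,fy=4,interpolation=cv2.INTER_CUBIC))
E
```

```text
[ 0.53439865 -0.07148039]
shift [-0.0946  0.3425  0.0106] roll 10.8 pos [ 0.4931 -0.4244  0.1533] yaw -171.2 F [ 0.2 -0.1 -1.2] w 0.0239 t 5.0
```

View pics/t1.png

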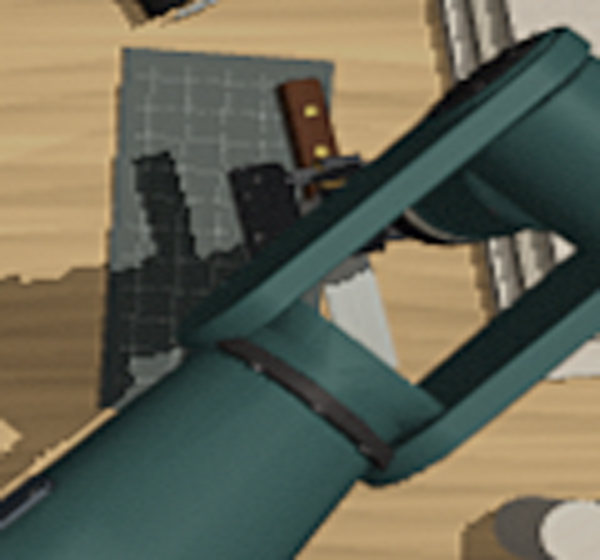

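The knife is held, with an opening of 23.9 mm and a force of 30 N. I'll swing it over to the front of the box.

carry_out([
  [[0, 0.03, -0.01], 1, 1],
  [[-0.01, 0.07, -0.01], 2, 1],
  [[-0.02, 0.11, -0.01], 3, 1],
  [[-0.035, 0.15, -0.01], 4, 1],
  [[-0.05, 0.19, -0.01], 5, 1],
  [[-0.06, 0.23, 0], 6, 1],
  [[-0.07, 0.26, 0], 7, 1],
  [[-0.08, 0.29, 0], 8, 1],
  [[-0.09, 0.32, 0], 9, 1],
  [[-0.0945, 0.3425, 0], 9.9, 1],
])

```text
time: 6.32
tool_pos: [0.5308, -0.0676, 0.1438]
ee_rot: [-3.137, -0.001, 1.563]
wrist_force: [0.1, -0.2, -1.7]
width: 0.0238
finger_force: 30.0
```

carry_out([
  [[0, 0, 0], 0.9, 1],
  [[0, 0, 0], 0.9, 1],
  [[0, 0, 0], 0.9, 1],
  [[0, 0, 0], 0.9, 1],
  [[0, 0, 0], 0.9, 1],
])

```text
time: 6.95
tool_pos: [0.532, -0.0696, 0.1463]
ee_rot: [-3.141, 0.0, 1.41]
wrist_force: [0.4, 0.4, -0.8]
width: 0.0236
finger_force: 30.0
```

```bash
python3 - <<'E'
from h import *
rel([.5344,-.0715,.0635],80.8)
s=snap('top'); save('t2.png',cv2.resize(s['image'][130:260,210:400],None,fx=4,fy=4,interpolation=cv2.INTER_CUBIC))
s=snap('scene'); save('s2.png',cv2.resize(s['image'][130:310,220:460],None,fx=3,fy=3,interpolation=cv2.INTER_CUBIC))
E
```

```text
shift [-0.0015  0.0027  0.0828] roll -0.0 pos [ 0.532  -0.0696  0.1463] yaw 80.8 F [ 0.4  0.4 -0.8] w 0.0236 t 7.0
```

View pics/t2.png

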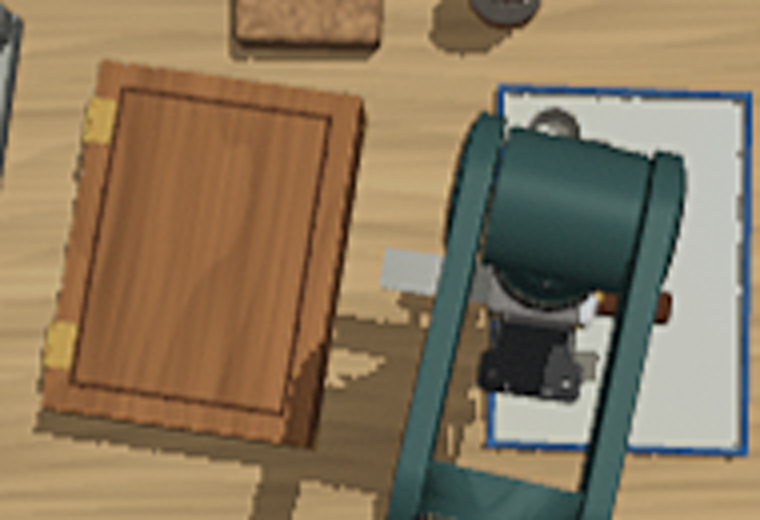

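View pics/s2.png

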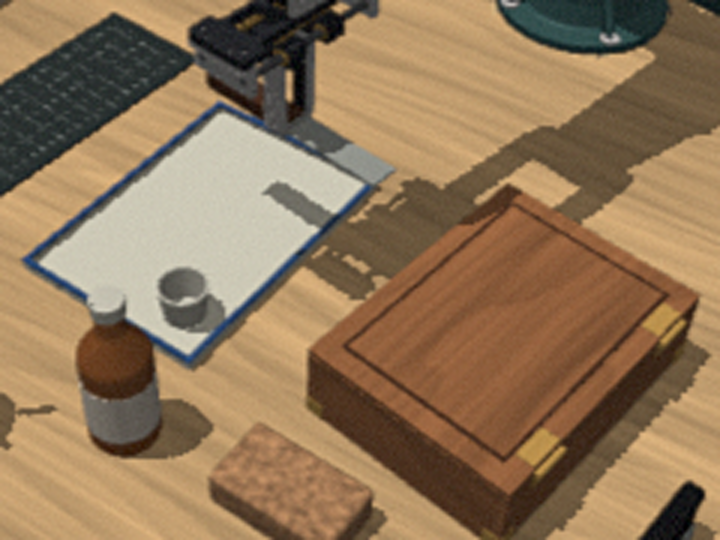

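The blade is clear of the box. Its tip is at top pixel (305.7,197.3), and the lid's front edge is to its left. I'll check the blade's height and level against the depth map.

```bash
python3 - <<'E'
from h import *
s=load('top'); X=cloud(s)
for u in range(300,320): print(u, X[197,u].round(4), X[199,u].round(4))
print(ray(s,305.75,197.25,.155))
# lid front edge line fit
Z=X[...,2]; M=np.zeros(Z.shape,bool); M[150:235,215:310]=((Z>.079)&(Z<.09))[150:235,215:310]
n=np.array([.5595,.0835]); u=np.array([np.cos(np.radians(80.8)),np.sin(np.radians(80.8))]); v=np.array([-u[1],u[0]])
q=(X[M][:,:2]-n); a=q@u; b=q@v; print('front', [round(np.min(a[(b>k)&(b<k+.03)]),4) for k in np.arange(-.13,.1,.03)],'back',[round(np.max(a[(b>k)&(b<k+.03)]),4) for k in np.arange(-.13,.1,.03)], b.min(),b.max())
E
```

```text
300 [0.5707 0.0664 0.0011] [ 0.5645  0.0667 -0.0024]
301 [ 0.5713  0.0633 -0.0032] [ 0.5647  0.0635 -0.0046]
302 [ 0.5711  0.06   -0.0025] [ 0.5645  0.0601 -0.003 ]
303 [5.707e-01 5.650e-02 1.000e-04] [ 0.5645  0.0568 -0.0037]
304 [0.5701 0.053  0.0039] [0.5634 0.0531 0.0039]
305 [0.5488 0.0432 0.1558] [0.5422 0.0431 0.16  ]
306 [0.549  0.0403 0.1535] [0.5425 0.0402 0.1579]
307 [0.5487 0.0373 0.1554] [0.5437 0.0376 0.1483]
308 [0.5487 0.0344 0.1555] [0.5432 0.0345 0.1521]
309 [0.5491 0.0315 0.1523] [0.5422 0.0313 0.159 ]
310 [0.5489 0.0285 0.1531] [0.5426 0.0285 0.1555]
311 [0.5481 0.0254 0.1586] [0.5425 0.0255 0.1561]
312 [0.5484 0.0225 0.1562] [0.5419 0.0225 0.16  ]
313 [0.5488 0.0196 0.1526] [nan nan nan]
314 [0.5478 0.0165 0.1599] [0.5423 0.0167 0.1562]
315 [0.5486 0.0137 0.1533] [0.5429 0.0138 0.1517]
316 [0.5488 0.0108 0.1517] [0.5428 0.0109 0.152 ]
317 [0.5486 0.0078 0.1529] [0.5421 0.0078 0.1569]
318 [0.5482 0.0048 0.1553] [0.5424 0.0049 0.1546]
319 [0.549  0.0019 0.1494] [0.5431 0.002  0.1486]
[0.54809214 0.0410256  0.155     ]
front [np.float64(0.0004), np.float64(-0.0002), np.float64(0.0003), np.float64(0.0002), np.float64(0.0009), np.float64(0.0005), np.float64(0.0005), np.float64(0.0005)] back [np.float64(0.2135), np.float64(0.2146), np.float64(0.2099), np.float64(0.2106), np.float64(0.2095), np.float64(0.21), np.float64(0.2128), np.float64(0.2136)] -0.14004962542526564 0.14020214612835466
```

carry_out([
  [[0, 0.003, 0.03], 0, 1],
  [[0, 0.003, 0.06], 0, 1],
  [[0, 0.003, 0.083], 0, 1],
  [[0, 0.003, 0.083], 0, 1],
  [[0, 0.003, 0.083], 0, 1],
])

```text
time: 7.68
tool_pos: [0.5358, -0.07, 0.0646]
ee_rot: [3.14, 0.0, 1.41]
wrist_force: [-0.1, -0.6, -0.4]
width: 0.0236
finger_force: 30.0
```

```bash
python3 - <<'E'
from h import *
rel([.5344,-.0715,.0635],80.8)
s=snap('top'); X=cloud(s); P=X[194:202,303:322].reshape(-1,3); P=P[(P[:,2]>.05)]; print(len(P),np.median(P,0),np.mean(P,0),P.min(0),P.max(0), np.polyfit(P[:,1],P[:,2],1))
s=snap('scene'); save('s3.png',cv2.resize(s['image'][160:260,290:430],None,fx=5,fy=5,interpolation=cv2.INTER_CUBIC))
E
```

```text
shift [-0.0017 -0.0012  0.0011] roll -0.0 pos [ 0.5358 -0.07    0.0646] yaw 80.8 F [-0.1 -0.6 -0.4] w 0.0236 t 7.7
93 [0.55385812 0.02150394 0.07339509] [0.55048922 0.01941996 0.10957226] [ 0.49557504 -0.00568535  0.06321748] [0.56673159 0.04373092 0.46726841] [-4.33988979  0.19385276]
```

The blade is about 1 mm high of mid-notch. I'll drop it 1 mm and slide it in.

carry_out([
  [[0, 0, 0.001], 0, 1],
  [[0.02, 0, 0.001], 0, 1],
  [[0.03, 0, 0.001], 0, 1],
  [[0.036, 0, 0.001], 0, 1],
  [[0.042, 0, 0.001], 0, 1],
  [[0.048, 0, 0.001], 0, 1],
  [[0.054, 0, 0.001], 0, 1],
  [[0.062, 0, 0.001], 0, 1],
  [[0.07, 0, 0.001], 0, 1],
  [[0.078, 0, 0.001], 0, 1],
])

```text
time: 9.02
tool_pos: [0.5476, 0.0077, 0.0625]
ee_rot: [3.142, 0.0, 1.41]
wrist_force: [0.0, -0.2, -1.9]
width: 0.0234
finger_force: 30.0
```

```bash
python3 - <<'E'
from h import *
rel([.5344+.078*.16,-.0715+.078*.987,.0635],80.8)
s=snap('scene'); save('s4.png',cv2.resize(s['image'][160:280,290:450],None,fx=5,fy=5,interpolation=cv2.INTER_CUBIC))
E
```

```text
shift [-0.0023 -0.0004 -0.001 ] roll -0.0 pos [0.5476 0.0077 0.0625] yaw 80.8 F [ 0.  -0.2 -1.9] w 0.0234 t 9.0
```

View pics/s4.png

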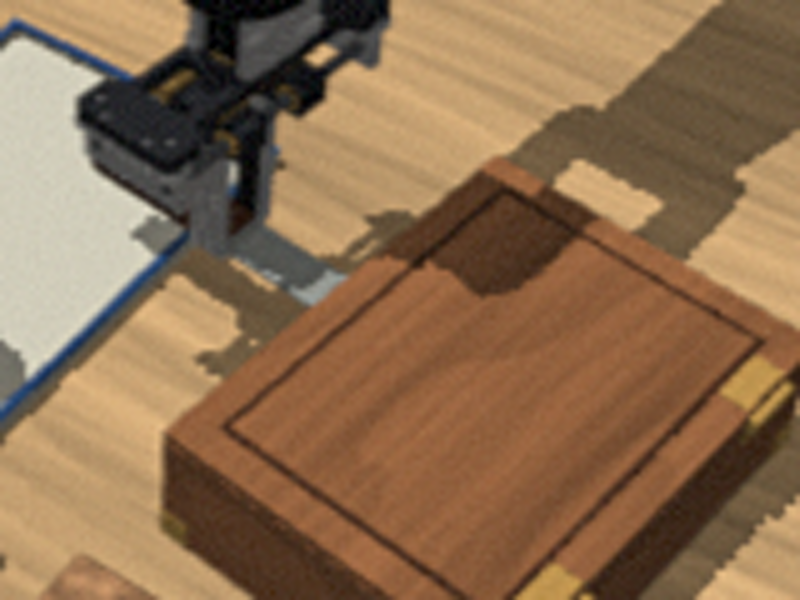

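The blade is in the notch, with its tip about 36 mm inside and no contact force. I'll lever gently.

carry_out([
  [[0, 0, -0.004], 0, 1],
  [[0, 0, -0.008], 0, 1],
  [[0, 0, -0.012], 0, 1],
  [[0, 0, -0.016], 0, 1],
  [[0.001, 0, -0.02], 0, 1],
  [[0.001, 0, -0.025], 0, 1],
  [[0.002, 0, -0.03], 0, 1],
  [[0.003, 0, -0.035], 0, 1],
  [[0.004, 0, -0.04], 0, 1],
  [[0.004, 0, -0.04], 0, 1],
])

```text
time: 10.32
tool_pos: [0.5484, 0.0109, 0.1032]
ee_rot: [3.141, 0.001, 1.41]
wrist_force: [-0.9, -1.1, -3.1]
width: 0.0239
finger_force: 30.0
```

```bash
cat >> h.py <<'E'
N=np.array([.5595,.0835]); U=np.array([np.cos(np.radians(80.8)),np.sin(np.radians(80.8))]); V=np.array([-U[1],U[0]])
def lidang(s):
    "lid angle from points above the box footprint, in hinge coords"
    X=cloud(s).reshape(-1,3); X=X[~np.isnan(X).any(1)]; q=X[:,:2]-N; h=.21-q@U; b=q@V
    for lo,hi in((-.135,-.09),(.09,.135)):   # side strips, away from the gripper
        m=(b>lo)&(b<hi)&(h>-.2)&(h<.2)&(X[:,2]>.078)&(X[:,2]<.32); r=np.arctan2(X[m,2]-.083,h[m])
        rr=np.hypot(X[m,2]-.079,h[m])>.08
        print('lid',(lo,hi),rr.sum(),np.median(r[rr]).round(3),np.percentile(r[rr],[25,75]).round(3))
E
python3 - <<'E'
from h import *
rel([.5476,.0077,.0625],80.8)
s=snap('scene'); lidang(s); lidang(snap('top')); save('s5.png',cv2.resize(s['image'][140:280,270:450],None,fx=4,fy=4,interpolation=cv2.INTER_CUBIC))
E
```

```text
shift [-0.0032 -0.0003  0.0407] roll -0.0 pos [0.5484 0.0109 0.1032] yaw 80.8 F [-0.9 -1.1 -3.1] w 0.0239 t 10.3
lid (-0.135, -0.09) 821 0.217 [0.21  0.227]
lid (0.09, 0.135) 574 0.218 [0.21  0.227]
lid (-0.135, -0.09) 514 0.214 [0.2   0.225]
lid (0.09, 0.135) 573 0.213 [0.201 0.228]
```

View pics/s5.png

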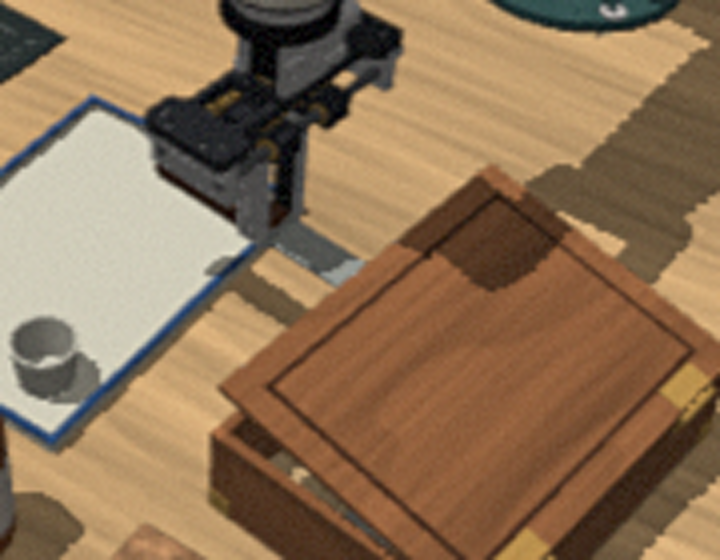

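The lid is up at 0.215 rad on the blade alone. I'll follow the arc about the hinge.

carry_out([
  [[0.004, 0, -0.015], 0, 1],
  [[0.01, 0, -0.031], 0, 1],
  [[0.017, 0, -0.047], 0, 1],
  [[0.027, 0, -0.062], 0, 1],
  [[0.037, 0, -0.076], 0, 1],
  [[0.049, 0, -0.089], 0, 1],
  [[0.062, 0, -0.1], 0, 1],
  [[0.076, 0, -0.11], 0, 1],
  [[0.092, 0, -0.119], 0, 1],
  [[0.092, 0, -0.119], 0, 1],
])

```text
time: 11.68
tool_pos: [0.5637, 0.1043, 0.2225]
ee_rot: [3.14, -0.003, 1.413]
wrist_force: [-0.6, 0.1, -2.2]
width: 0.0236
finger_force: 30.0
```

```bash
python3 - <<'E'
from h import *
o=robot.get_obs(); p=o['tool_pos']; q=(p[:2]-N)@U; print('h_tip',.21-q-.115,'z',p[2]+.0085-.075, 'th',np.arctan2(p[2]+.0085-.075,.21-q-.115))
rel([.5476,.0077,.0625],80.8)
lidang(snap('scene'))
E
```

```text
h_tip 0.07381925701606916 z 0.15595988987050624 th 1.1287179253471569
shift [-0.0983 -0.001   0.1597] roll 0.01 pos [0.5637 0.1043 0.2225] yaw 80.9 F [-0.6  0.1 -2.2] w 0.0236 t 11.7
lid (-0.135, -0.09) 813 1.168 [1.157 1.181]
lid (0.09, 0.135) 538 1.166 [1.156 1.179]
```

carry_out([
  [[0.02, 0, -0.005], 0, 1],
  [[0.045, 0, -0.011], 0, 1],
  [[0.07, 0, -0.014], 0, 1],
  [[0.096, 0, -0.012], 0, 1],
  [[0.121, 0, -0.007], 0, 1],
  [[0.145, 0, 0.001], 0, 1],
  [[0.16, 0, 0.009], 0, 1],
  [[0.168, 0, 0.014], 0, 1],
  [[0.174, 0, 0.019], 0, 1],
  [[0.174, 0, 0.019], 0, 1],
])

```text
time: 12.98
tool_pos: [0.5905, 0.2736, 0.2016]
ee_rot: [-3.14, 0.001, 1.41]
wrist_force: [0.2, -1.0, -1.2]
width: 0.0238
finger_force: 30.0
```

```bash
python3 - <<'E'
from h import *
o=robot.get_obs(); p=o['tool_pos']; q=(p[:2]-N)@U; h=.21-q-.115; print('h_tip',h,'z',p[2]+.0085-.075, 'th',np.arctan2(p[2]+.0085-.075,h))
rel([.5476,.0077,.2],80.8)
lidang(snap('scene')); s=snap('top'); lidang(s)
E
```

```text
h_tip -0.09766288749647493 z 0.13510437108888929 th 2.1967069113528392
shift [-2.694e-01  2.000e-04  1.800e-03] roll -0.0 pos [0.5905 0.2736 0.2016] yaw 80.8 F [ 0.2 -1.  -1.2] w 0.0238 t 13.0
lid (-0.135, -0.09) 538 2.246 [2.239 2.258]
lid (0.09, 0.135) 364 2.246 [2.238 2.258]
lid (-0.135, -0.09) 67 2.246 [2.236 2.254]
lid (0.09, 0.135) 289 2.249 [2.237 2.265]
```

The lid stands at about 2.22 rad. I'll take the knife back to the mat.

carry_out([
  [[-0.04, 0, 0], 0, 1],
  [[-0.09, 0, 0], 0, 1],
  [[-0.14, 0, 0], 0, 1],
  [[-0.19, 0, 0], 0, 1],
  [[-0.24, 0.002, 0], 0, 1],
  [[-0.29, 0.003, 0], -1, 1],
  [[-0.34, 0.004, 0], -2, 1],
  [[-0.39, 0.006, 0], -3, 1],
  [[-0.44, 0.007, 0], -4, 1],
  [[-0.48, 0.008, 0], -5, 1],
])

```text
time: 14.32
tool_pos: [0.521, -0.2038, 0.203]
ee_rot: [3.142, 0.001, 2.286]
wrist_force: [-0.4, 0.7, -1.3]
width: 0.0238
finger_force: 30.0
```

```bash
python3 - <<'E'
from h import *
rel([.491,-.4225,.05],-171.3)
s=snap('scene'); lidang(s)
E
```

```text
shift [-0.1452 -0.1661  0.1531] roll -5.77 pos [ 0.521  -0.2038  0.203 ] yaw 131.0 F [-0.4  0.7 -1.3] w 0.0238 t 14.3
lid (-0.135, -0.09) 542 2.247 [2.239 2.257]
lid (0.09, 0.135) 367 2.247 [2.237 2.257]
```

carry_out([
  [[-0.03, -0.03, 0.02], -1, 1],
  [[-0.06, -0.07, 0.04], -2, 1],
  [[-0.09, -0.11, 0.07], -3, 1],
  [[-0.12, -0.14, 0.1], -4, 1],
  [[-0.145, -0.166, 0.13], -5, 1],
  [[-0.145, -0.166, 0.15], -5.8, 1],
  [[-0.145, -0.166, 0.15], -5.8, 1],
  [[-0.145, -0.166, 0.15], -5.8, 1],
])

```text
time: 15.38
tool_pos: [0.4913, -0.4199, 0.0539]
ee_rot: [-3.14, 0.001, -2.99]
wrist_force: [0.4, 0.1, -1.1]
width: 0.024
finger_force: 30.0
```

```bash
python3 - <<'E'
from h import *
rel([.491,-.4225,.0066],-171.3)
s=snap('top'); save('t3.png',cv2.resize(s['image'][130:260,200:400],None,fx=4,fy=4,interpolation=cv2.INTER_CUBIC))
E
```

```text
shift [ 0.0008 -0.0025  0.0473] roll -0.0 pos [ 0.4913 -0.4199  0.0539] yaw -171.3 F [ 0.4  0.1 -1.1] w 0.024 t 15.4
```

View pics/t3.png

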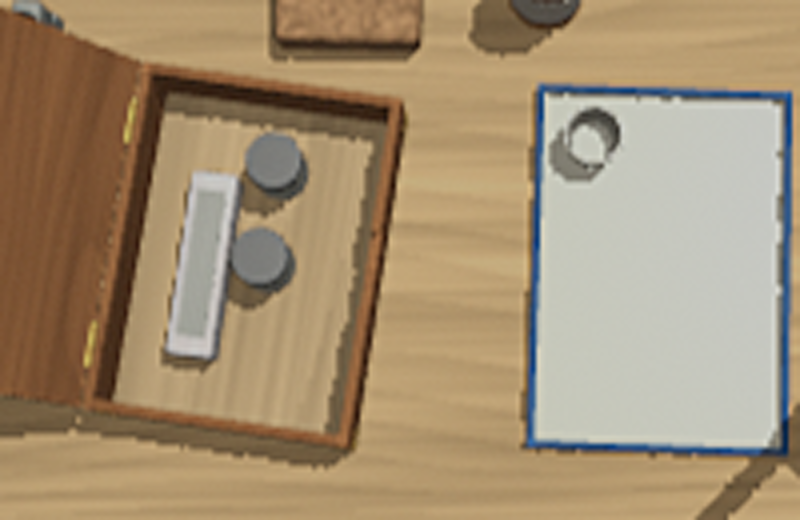

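The box is open, with two pots: tops at crop (273,161) and (261,258). The tin lies behind them from (215,175) to (192,357). I'll lay the knife down first.

carry_out([
  [[0.001, -0.002, 0.02], 0, 1],
  [[0.001, -0.002, 0.035], 0, 1],
  [[0.001, -0.002, 0.042], 0, 1],
  [[0.001, -0.002, 0.0445], 0, 1],
  [[0.001, -0.002, 0.0455], 0, 1],
  [[0.001, -0.002, 0.0465], 0, 1],
  [[0.001, -0.002, 0.0465], 0, 1],
])

```text
time: 16.3
tool_pos: [0.4905, -0.4221, 0.0066]
ee_rot: [-3.141, 0.001, -2.988]
wrist_force: [0.3, 0.2, -0.2]
width: 0.0237
finger_force: 30.0
```

```bash
python3 - <<'E'
from h import *
rel([.491,-.4225,.0066],-171.3)
s=load('top'); X=cloud(s)
for c in ((268.25,170.25),(265.25,194.5)):
    p=ray(s,*c,.068); print('jar',p.round(4),X[int(c[1]+.5),int(c[0]+.5)].round(3))
    q=p[:2]-N; print('  box u,v',(q@U-.105).round(4),(q@V).round(4))
Z=X[...,2]; hm=(Z>.06)&(Z<.075); 
c=[(200,173),(239,178),(213,357),(168,352)]
P=np.array([ray(s,200+a/4,130+b/4,.046)[:2] for a,b in c]); print(P.round(4)); m=P.mean(0); print('tin',m, (m-N)@U-.105,(m-N)@V,[np.linalg.norm(P[i]-P[(i+1)%4]).round(3) for i in range(4)])
d=(P[0]+P[1]-P[2]-P[3]); print('tin dir',np.degrees(np.arctan2(d[1],d[0])))
# refine tin by depth
M=np.zeros(Z.shape,bool); M[170:222,240:262]=((Z>.036)&(Z<.055))[170:222,240:262]; T=X[M]; r=cv2.minAreaRect((T[:,:2]*1000).astype(np.float32)); print(r,T[:,2].mean())
E
```

```text
shift [-0.0004 -0.0005  0.    ] roll 0.01 pos [ 0.4905 -0.4221  0.0066] yaw -171.2 F [ 0.3  0.2 -0.2] w 0.0237 t 16.3
jar [0.649  0.1633 0.068 ] [0.649 0.164 0.071]
  box u,v -0.0119 -0.0756
jar [0.571  0.1727 0.068 ] [0.57  0.174 0.067]
  box u,v -0.0151 0.0029
[[0.6446 0.2253]
 [0.64   0.1937]
 [0.4951 0.2138]
 [0.4996 0.2498]]
tin [0.56982857 0.22067381] 0.03206058328996618 0.011735800196864776 [np.float64(0.032), np.float64(0.146), np.float64(0.036), np.float64(0.147)]
tin dir -8.755069415392244
((570.84423828125, 225.80215454101562), (38.66283416748047, 149.6514434814453), 81.86421966552734) 0.04506713932630912
```

carry_out([
  [[0, 0, 0], 0, 0.4],
  [[0, 0, 0], 0, 0.3],
  [[0, 0, 0], 0, 0.2],
  [[0, 0, 0], 0, 0],
  [[0, 0, 0], 0, -0.2],
  [[0, 0, -0.03], 0, -0.3],
  [[0, 0, -0.07], 0, -0.3],
  [[0, 0, -0.12], 0, -0.3],
  [[0, 0, -0.16], 0, -0.3],
])

```text
time: 17.42
tool_pos: [0.4904, -0.422, 0.1684]
ee_rot: [-3.14, 0.001, -2.988]
wrist_force: [0.8, -0.6, -0.6]
width: 0.0608
finger_force: 0.0
```

```bash
cat >> h.py <<'E'
def jars(s):
    X=cloud(s); Z=X[...,2]; M=((Z>.062)&(Z<.074)); P=X[M]; q=P[:,:2]-N; a=q@U-.105; b=q@V
    k=(abs(a)<.085)&(abs(b)<.12); P=P[k]
    L=np.zeros(Z.shape,np.uint8); idx=np.argwhere(M)[k]; L[idx[:,0],idx[:,1]]=1
    n,lab,st,_=cv2.connectedComponentsWithStats(L,connectivity=4)
    for i in range(1,n):
        if st[i,4]>60:
            T=X[lab==i]; (c,r)=cv2.minEnclosingCircle((T[:,:2]*1000).astype(np.float32)); print('jar',st[i,4],np.round(c,1),round(r,1),T.mean(0).round(4))
E
python3 - <<'E'
from h import *
jars(load('top')); s=snap('top'); jars(s)
X=cloud(s); print('knife', X[180:262,430:470][(X[180:262,430:470,2]>.012)&(X[180:262,430:470,2]<.03)].mean(0))
rel([.5705,.175,.15],80.8)
E
```

```text
jar 155 [650.3 165. ] 23.0 [0.6495 0.1654 0.0672]
jar 156 [572.9 176.2] 22.9 [0.5729 0.1758 0.0671]
jar 154 [649.2 165.3] 23.2 [0.6495 0.1652 0.0675]
jar 157 [573.  176.4] 23.0 [0.5725 0.1755 0.0672]
knife [ 0.54418491 -0.40870381  0.02193872]
shift [-0.1686  0.5802  0.0205] roll 10.8 pos [ 0.4923 -0.4239  0.1753] yaw -171.2 F [ 0.1 -1.   3.6] w 0.061 t 17.5
```

carry_out([
  [[-0.01, 0.05, 0], 1, -0.4],
  [[-0.03, 0.11, 0], 2, -0.4],
  [[-0.05, 0.17, 0], 3, -0.4],
  [[-0.07, 0.23, 0], 4, -0.4],
  [[-0.09, 0.29, 0], 5, -0.4],
  [[-0.11, 0.35, 0], 6, -0.4],
  [[-0.13, 0.41, 0], 7, -0.4],
  [[-0.15, 0.47, 0], 8, -0.4],
  [[-0.16, 0.53, 0], 9, -0.4],
  [[-0.168, 0.58, 0], 9.9, -0.4],
])

```text
time: 18.73
tool_pos: [0.5673, 0.1609, 0.1656]
ee_rot: [3.141, 0.0, 1.567]
wrist_force: [1.2, -0.8, 0.8]
width: 0.066
finger_force: 0.0
```

carry_out([
  [[0, 0, 0], 0.9, -0.4],
  [[0, 0, 0], 0.9, -0.4],
  [[0, 0, 0], 0.9, -0.4],
  [[0, 0, 0], 0.9, -0.4],
])

```text
time: 19.23
tool_pos: [0.5675, 0.1582, 0.166]
ee_rot: [3.142, 0.0, 1.416]
wrist_force: [0.1, 0.4, 0.4]
width: 0.0659
finger_force: 0.0
```

```bash
python3 - <<'E'
from h import *
rel([.573,.176,.022],80.8)
jars(snap('scene'))
E
```

```text
shift [0.0185 0.0027 0.144 ] roll 0.03 pos [0.5675 0.1582 0.166 ] yaw 81.1 F [0.1 0.4 0.4] w 0.0659 t 19.2
jar 206 [576.8 176.9] 23.6 [0.5783 0.1773 0.0674]
jar 229 [653.3 165.7] 24.1 [0.6552 0.1666 0.0676]
```

carry_out([
  [[0.018, 0.004, 0.03], 0, -0.4],
  [[0.018, 0.004, 0.06], 0, -0.4],
  [[0.018, 0.004, 0.09], 0, -0.4],
  [[0.018, 0.004, 0.12], 0, -0.4],
  [[0.018, 0.004, 0.142], 0, -0.4],
  [[0.018, 0.004, 0.142], 0, -0.4],
  [[0.018, 0.004, 0.142], 0, -0.1],
  [[0.018, 0.004, 0.142], 0, 0.1],
  [[0.018, 0.004, 0.142], 0, 0.3],
  [[0.018, 0.004, 0.142], 0, 0.3],
])

```text
time: 20.52
tool_pos: [0.575, 0.1764, 0.0257]
ee_rot: [3.139, -0.001, 1.416]
wrist_force: [-1.1, 0.1, 4.8]
width: 0.0461
finger_force: 30.0
```

carry_out([
  [[0, 0, 0], 0, 0.3],
  [[0, 0, 0], 0, 0.3],
  [[0, 0, -0.02], 0, 0.3],
  [[0, 0, -0.05], 0, 0.3],
  [[0, 0, -0.09], 0, 0.3],
  [[0, 0, -0.13], 0, 0.3],
  [[0, 0, -0.13], 0, 0.3],
])

```text
time: 21.4
tool_pos: [0.5762, 0.1768, 0.1577]
ee_rot: [3.134, -0.003, 1.416]
wrist_force: [-0.9, 0.1, -1.0]
width: 0.0458
finger_force: 30.0
```

```bash
python3 - <<'E'
from h import *
# tray frame
c=np.array([.5678,-.1476]); a=np.radians(-2.8); tx=np.array([np.cos(a),np.sin(a)]); ty=np.array([-np.sin(a),np.cos(a)])
for n,(i,j) in dict(jarA=(-.085,.04),jarB=(-.01,.04),tin=(-.03,-.045)).items(): print(n,(c+i*tx+j*ty).round(4))
rel([*(c-.085*tx+.04*ty),.15],87.2)
E
```

```text
jarA [ 0.4849 -0.1035]
jarB [ 0.5598 -0.1072]
tin [ 0.5356 -0.1911]
shift [-0.291  -0.0472  0.0066] roll -0.61 pos [0.5762 0.1768 0.1577] yaw 81.1 F [-0.9  0.1 -1. ] w 0.0458 t 21.4
```

carry_out([
  [[-0.05, -0.01, 0], 0, 0.3],
  [[-0.1, -0.02, 0], 0, 0.3],
  [[-0.15, -0.03, 0], 0, 0.3],
  [[-0.2, -0.04, 0], 0, 0.3],
  [[-0.25, -0.047, 0], 0, 0.3],
  [[-0.291, -0.047, 0], 0, 0.3],
  [[-0.291, -0.047, 0.04], 0, 0.3],
  [[-0.291, -0.047, 0.08], 0, 0.3],
  [[-0.291, -0.047, 0.11], 0, 0.3],
  [[-0.291, -0.047, 0.12], 0, 0.3],
])

```text
time: 22.65
tool_pos: [0.4794, -0.1029, 0.0293]
ee_rot: [-3.133, -0.001, 1.416]
wrist_force: [-0.9, -0.6, -1.3]
width: 0.0454
finger_force: 30.0
```

```bash
python3 - <<'E'
from h import *
rel([.485,-.1035,.0235],81.1)
E
```

```text
shift [0.0003 0.0057 0.0057] roll 0.0 pos [ 0.4794 -0.1029  0.0293] yaw 81.1 F [-0.9 -0.6 -1.3] w 0.0454 t 22.6
```

carry_out([
  [[0, 0, 0], 0, 0.3],
  [[0, 0, 0], 0, 0.3],
  [[0, 0, 0.001], 0, 0.3],
  [[0, 0, 0.002], 0, 0.3],
  [[0, 0, 0.003], 0, 0.3],
  [[0, 0, 0.003], 0, 0.3],
])

```text
time: 23.4
tool_pos: [0.4828, -0.104, 0.031]
ee_rot: [-3.142, 0.0, 1.416]
wrist_force: [-0.3, 0.7, -0.8]
width: 0.0454
finger_force: 30.0
```

carry_out([
  [[0, 0, 0.003], 0, 0.3],
  [[0, 0, 0.005], 0, 0.3],
  [[0, 0, 0.006], 0, 0.3],
  [[0, 0, 0.007], 0, 0.3],
  [[0, 0, 0.007], 0, 0.3],
  [[0, 0, 0.007], 0, 0.3],
])

```text
time: 24.15
tool_pos: [0.4829, -0.1041, 0.0241]
ee_rot: [3.141, 0.0, 1.416]
wrist_force: [-0.3, 0.8, -1.4]
width: 0.0458
finger_force: 30.0
```

carry_out([
  [[0, 0, 0.0005], 0, 0.3],
  [[0, 0, 0.001], 0, 0.3],
  [[0, 0, 0.001], 0, 0.3],
  [[0, 0, 0.001], 0, 0.3],
])

```text
time: 24.65
tool_pos: [0.483, -0.1041, 0.0236]
ee_rot: [3.141, 0.0, 1.416]
wrist_force: [-3.1, 0.0, 5.1]
width: 0.0456
finger_force: 30.0
```

It's on the tray floor (5 N of contact). I'll release, lift and go to the second pot.

carry_out([
  [[0, 0, 0], 0, 0],
  [[0, 0, 0], 0, -0.1],
  [[0, 0, 0], 0, -0.2],
  [[0, 0, 0], 0, -0.25],
  [[0, 0, -0.02], 0, -0.25],
  [[0, 0, -0.05], 0, -0.25],
  [[0, 0, -0.1], 0, -0.25],
  [[0, 0, -0.14], 0, -0.4],
  [[0, 0, -0.14], 0, -0.4],
])

```text
time: 25.78
tool_pos: [0.4852, -0.1048, 0.1672]
ee_rot: [3.133, 0.002, 1.416]
wrist_force: [0.0, -0.1, -0.3]
width: 0.0658
finger_force: 0.0
```

```bash
python3 - <<'E'
from h import *
rel([.651,.166,.16],81.1)
s=snap('top'); jars(s)
X=cloud(s); T=X[180:225,330:370]; m=(T[...,2]>.055)&(T[...,2]<.072); print('placed',m.sum(),T[m].mean(0).round(4),T[m].std(0).round(4))
E
```

```text
shift [0.2931 0.122  0.0078] roll 0.0 pos [ 0.4852 -0.1048  0.1672] yaw 81.1 F [ 0.  -0.1 -0.3] w 0.0658 t 25.8
placed 1 [ 0.4838 -0.0812  0.0603] [0. 0. 0.]
```

carry_out([
  [[0.05, 0.02, 0], 0, -0.4],
  [[0.1, 0.04, 0], 0, -0.4],
  [[0.15, 0.06, 0], 0, -0.4],
  [[0.2, 0.08, 0], 0, -0.4],
  [[0.25, 0.1, 0], 0, -0.4],
  [[0.293, 0.122, 0], 0, -0.4],
  [[0.293, 0.122, 0], 0, -0.4],
  [[0.293, 0.122, 0], 0, -0.4],
  [[0.293, 0.122, 0], 0, -0.4],
])

```text
time: 26.95
tool_pos: [0.6478, 0.1653, 0.1626]
ee_rot: [-3.141, 0.001, 1.415]
wrist_force: [0.2, 0.0, 0.1]
width: 0.0657
finger_force: 0.0
```

```bash
python3 - <<'E'
from h import *
s=snap('scene'); jars(s)
X=cloud(s); m=(X[...,2]>.058)&(X[...,2]<.072)&(X[...,0]>.42)&(X[...,0]<.6)&(X[...,1]<-.05)&(X[...,1]>-.25);P=X[m]; print('placed',m.sum(),P.mean(0).round(4),P.min(0).round(3),P.max(0).round(3))
rel([.651,.1657,.024],81.1)
E
```

```text
placed 143 [ 0.4871 -0.1024  0.0649] [ 0.462 -0.125  0.058] [ 0.508 -0.08   0.069]
shift [0.0009 0.0029 0.1392] roll -0.01 pos [0.648  0.1653 0.1632] yaw 81.0 F [0.1 0.1 0.8] w 0.0661 t 27.0
```

```bash
python3 - <<'E'
from h import *
for s in (load('scene'),snap('top')):
    X=cloud(s); q=X[...,:2]-N; a=q@U-.105; b=q@V; m=(abs(a)<.09)&(abs(b)<.125)&(X[...,2]>.015)&(X[...,2]<.075)
    A=np.zeros((18,26),int)
    for z,i,j in zip(X[m][:,2],a[m],b[m]): A[int((i+.09)/.01),int((j+.13)/.01)]=max(A[int((i+.09)/.01),int((j+.13)/.01)],int(z*1000))
    print(A)
E
```

```text
[[ 0  0  0  0  0  0  0  0  0  0  0  0  0  0  0  0  0  0  0  0  0  0  0  0
   0  0]
 [ 0  0  0  0  0  0  0  0  0  0  0  0  0  0  0  0  0  0  0  0  0  0  0  0
   0  0]
 [ 0  0  0  0  0  0  0  0  0  0  0  0  0  0  0  0  0  0  0  0  0  0  0  0
   0  0]
 [ 0  0  0  0  0  0  0  0  0  0  0  0  0  0  0  0 46 51 53  0  0  0  0  0
   0  0]
 [ 0  0  0  0  0  0  0  0  0  0  0  0  0  0  0 44 48 54 52 51 41  0  0  0
   0  0]
 [ 0  0  0  0  0  0  0  0  0  0  0  0  0  0  0 44 51 52 55 51  0  0  0  0
   0  0]
 [ 0  0  0  0  0  0  0  0  0  0  0  0  0  0 38 47 53 52 53 43  0  0  0  0
   0  0]
 [ 0  0  0  0  0  0  0  0  0  0  0  0  0  0 42 50 54 54 50  0  0  0  0  0
   0  0]
 [ 0  0  0  0  0  0  0  0  0  0  0  0  0  0 47 53 55 53 48  0  0  0  0  0
   0  0]
 [ 0  0  0  0  0  0  0  0  0  0  0  0  0  0 35 50 53 52 45  0  0  0  0  0
   0  0]
 [ 0  0  0  0  0  0  0  0 43 43  0 44  0 45 45 44 44 47 43 45 47  0  0  0
   0  0]
 [ 0  0  0  0  0  0 46 48 48 48 47 49 46 48 49 48 48 51 48 47 48 46  0  0
   0  0]
 [ 0  0  0  0  0  0 49 49 47 49 50 48 49 51 48 47 47 47 48 50 47 45  0  0
   0  0]
 [ 0  0  0  0  0  0 4
[... 1189 characters left out ...]
 0  0  0  0  0  0  0  0  0
   0  0]
 [ 0  0  0  0  0  0  0  0  0  0  0 42 46 49  0  0  0  0  0  0  0  0  0  0
   0  0]
 [ 0  0  0  0  0  0  0  0  0  0 17 46 54 51  0  0  0  0  0  0  0  0  0  0
   0  0]
 [ 0  0  0  0  0  0  0  0  0  0  0 51 49 52  0  0  0  0  0  0  0  0  0  0
   0  0]
 [ 0  0  0  0  0  0  0  0  0  0  0 49 50 49 49  0  0  0  0  0  0  0  0  0
   0  0]
 [ 0  0  0  0  0  0  0  0  0  0  0 44 52 48 48  0  0  0  0  0  0  0  0  0
   0  0]
 [ 0  0  0  0  0  0  0  0  0  0  0  0  0  0  0  0  0  0  0  0  0  0  0  0
   0  0]
 [ 0  0  0  0  0  0  0  0  0  0  0  0  0  0  0  0  0  0  0  0  0  0  0  0
   0  0]
 [ 0  0  0  0  0  0  0  0  0  0  0  0  0  0  0  0  0  0  0  0  0  0  0  0
   0  0]]
```

```bash
python3 - <<'E'
from h import *
s=load('scene'); save('s6.png',cv2.resize(s['image'][120:320,220:470],None,fx=3,fy=3,interpolation=cv2.INTER_CUBIC))
E
```

```text
(no output)
```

View pics/s6.png

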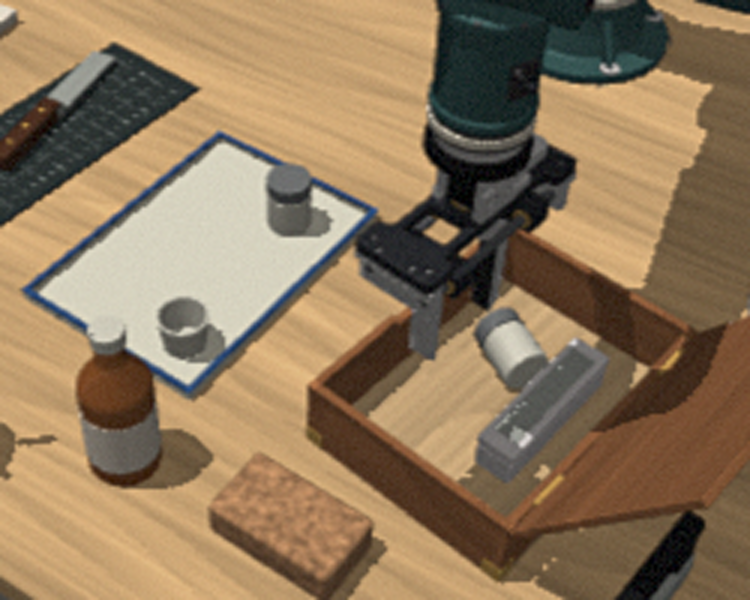

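Pot 1 has been knocked over. It lies in the box with its grey lid at crop (495,325), towards the front, and its base at (525,372). The first pot stands upright in the tray at (290,200). I'll back off and measure the fallen pot.

carry_out([
  [[-0.05, -0.01, 0], 0, -0.4],
  [[-0.1, -0.03, 0], 0, -0.4],
  [[-0.15, -0.05, 0], 0, -0.4],
  [[-0.2, -0.08, 0], 0, -0.4],
  [[-0.24, -0.1, 0], 0, -0.4],
  [[-0.24, -0.1, 0], 0, -0.4],
  [[-0.24, -0.1, 0], 0, -0.4],
])

```text
time: 27.92
tool_pos: [0.5129, -0.0551, 0.1636]
ee_rot: [3.14, -0.0, 1.415]
wrist_force: [0.0, -0.2, 0.2]
width: 0.0654
finger_force: 0.0
```

```bash
python3 - <<'E'
from h import *
s=snap('top'); save('t4.png',cv2.resize(s['image'][140:245,215:315],None,fx=6,fy=5.7,interpolation=cv2.INTER_CUBIC))
X=cloud(s); q=X[...,:2]-N; a=q@U-.105; b=q@V; m=(abs(b)<.12)&(a>-.085)&(a<.013)&(X[...,2]>.03)&(X[...,2]<.075); P=X[m]
r=cv2.minAreaRect((P[:,:2]*1000).astype(np.float32)); print(m.sum(),P.mean(0).round(4),r,P[:,2].max(),cv2.boxPoints(r).round(1).tolist(), np.percentile(P[:,2],[10,50,90]))
rel([.5344,-.0715,.0635],80.8)
E
```

```text
268 [0.5252 0.1708 0.0461] ((525.7890014648438, 171.8336181640625), (62.045101165771484, 44.71225357055664), 57.46165084838867) 0.05538574010775044 [[490.29998779296875, 157.6999969482422], [528.0, 133.6999969482422], [561.2999877929688, 186.0], [523.5999755859375, 210.0]] [0.03779493 0.04717746 0.05235731]
shift [-0.0134  0.0235  0.0999] roll 0.03 pos [ 0.5131 -0.0547  0.1634] yaw 81.1 F [-0.2 -0.7  0.1] w 0.0658 t 28.0
```

View pics/t4.png

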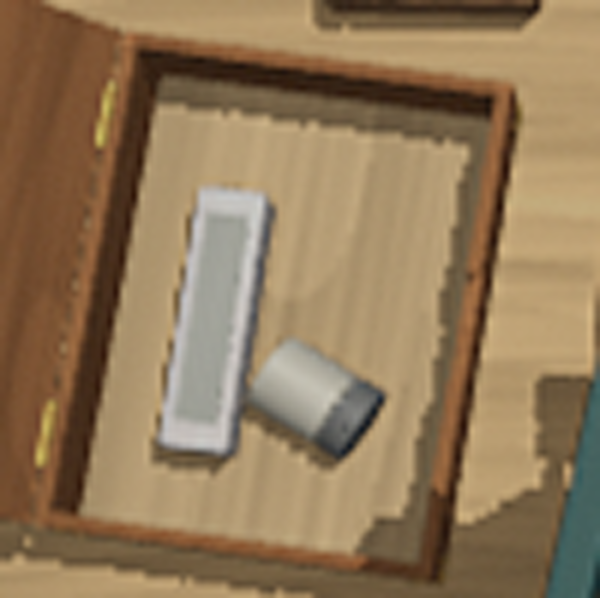

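Pot 1 lies with its centre at (0.526,0.172). In the crop its white base is by the tin at (262,385) and its grey lid is at (352,420). I'll grip it nearer the base, tip it upright against the inside of the fixed front wall, and then carry it out.

carry_out([
  [[0.05, 0, 0], 0, -0.28],
  [[0.1, -0.005, 0], 0.5, -0.28],
  [[0.15, -0.01, 0], 1, -0.28],
  [[0.2, -0.015, 0], 1.5, -0.28],
  [[0.234, -0.019, 0], 2.36, -0.28],
  [[0.234, -0.019, 0.04], 2.36, -0.28],
  [[0.234, -0.019, 0.07], 2.36, -0.28],
  [[0.234, -0.019, 0.07], 2.36, -0.28],
  [[0.234, -0.019, 0.07], 2.36, -0.28],
])

```text
time: 29.1
tool_pos: [0.5308, 0.18, 0.0941]
ee_rot: [3.14, -0.001, 1.005]
wrist_force: [0.3, 0.9, 0.3]
width: 0.0603
finger_force: 0.0
```

```bash
python3 - <<'E'
from h import *
rel([.5308,.1796,.015],57.5)
E
```

```text
shift [-0.0004  0.0001  0.0791] roll 0.01 pos [0.5308 0.18   0.0941] yaw 57.6 F [0.3 0.9 0.3] w 0.0603 t 29.1
```

carry_out([
  [[0, 0, 0.03], 0, -0.28],
  [[0, 0, 0.055], 0, -0.28],
  [[0, 0, 0.07], 0, -0.28],
  [[0, 0, 0.079], 0, -0.28],
  [[0, 0, 0.079], 0, -0.28],
  [[0, 0, 0.079], 0, -0.1],
  [[0, 0, 0.079], 0, 0.05],
  [[0, 0, 0.079], 0, 0.3],
  [[0, 0, 0.079], 0, 0.3],
  [[0, 0, 0.079], 0, 0.3],
])

```text
time: 30.35
tool_pos: [0.5309, 0.1792, 0.015]
ee_rot: [3.14, -0.001, 1.004]
wrist_force: [1.0, 1.1, 4.7]
width: 0.0454
finger_force: 30.0
```

carry_out([
  [[0, 0, 0], 0, 0.3],
  [[0, 0, 0], 0, 0.3],
  [[0, 0, -0.02], 0, 0.3],
  [[0, 0, -0.05], 0, 0.3],
  [[0, 0, -0.08], 0, 0.3],
  [[0, 0, -0.11], 0, 0.3],
  [[0, 0, -0.11], 0, 0.3],
])

```text
time: 31.22
tool_pos: [0.531, 0.1794, 0.1256]
ee_rot: [3.139, -0.003, 1.004]
wrist_force: [0.1, -0.3, -1.8]
width: 0.0455
finger_force: 30.0
```

```bash
python3 - <<'E'
from h import *
o=robot.get_obs(); p=o['tool_pos']
# inner front wall at u=.008 from N; G 25+2 mm inside -> u=.035 ; v=.07
g=N+U*.035+V*.07; print(g); rel([*g,.115],80.8)
s=snap('scene'); X=cloud(s); q=X[...,:2]-p[:2]; m=(np.hypot(q[...,0],q[...,1])<.06)&(X[...,2]>.09)&(X[...,2]<.175)
im=s['image'][m]; print(m.sum()); save('s7.png',cv2.resize(s['image'][150:280,310:450],None,fx=5,fy=4.6,interpolation=cv2.INTER_CUBIC))
E
```

```text
[0.4959963  0.12924145]
shift [-0.0612 -0.0027  0.0104] roll -2.33 pos [0.531  0.1794 0.1256] yaw 57.5 F [ 0.1 -0.3 -1.8] w 0.0455 t 31.2
505
```

View pics/s7.png

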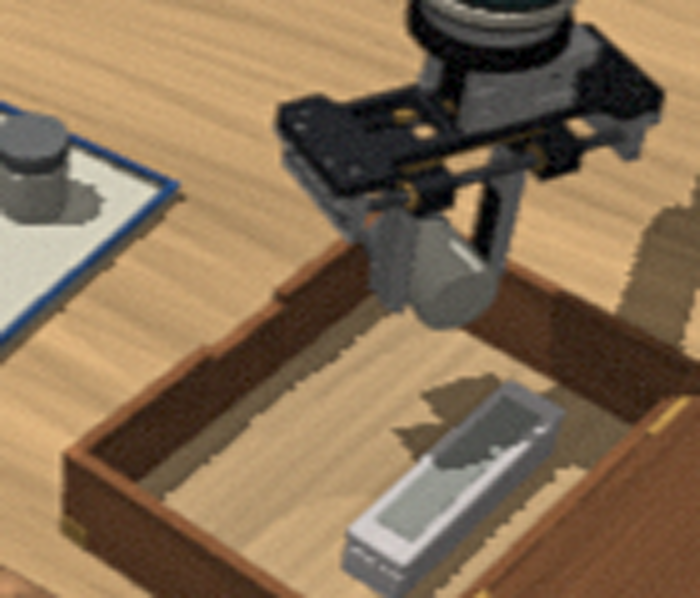

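carry_out([
  [[-0.02, -0.001, 0], -0.8, 0.3],
  [[-0.04, -0.002, 0], -1.6, 0.3],
  [[-0.061, -0.003, 0], -2.33, 0.3],
  [[-0.061, -0.003, 0.01], -2.33, 0.3],
  [[-0.061, -0.003, 0.02], -2.33, 0.3],
  [[-0.061, -0.003, 0.03], -2.33, 0.3],
  [[-0.061, -0.003, 0.036], -2.33, 0.3],
  [[-0.061, -0.003, 0.036], -2.33, 0.3],
  [[-0.061, -0.003, 0.036], -2.33, 0.3],
])

```text
time: 32.4
tool_pos: [0.4951, 0.1294, 0.0883]
ee_rot: [3.141, -0.0, 1.411]
wrist_force: [0.3, 0.1, -0.6]
width: 0.0453
finger_force: 30.0
```

```bash
cat >> h.py <<'E'
def pose():
    o=robot.get_obs(); p=o['tool_pos']; q=p[:2]-N; print('u,v,z',(q@U).round(4),(q@V).round(4),p[2].round(4),'yaw',np.degrees(o['ee_rot'][2]).round(1),'F(u,v,z)',(o['wrist_force'][:2]@U).round(1),(o['wrist_force'][:2]@V).round(1),o['wrist_force'][2].round(1),'T',o['wrist_torque'].round(2))
E
python3 -c "from h import *; pose()"
```

```text
u,v,z 0.035 0.0709 0.0883 yaw 80.8 F(u,v,z) 0.2 -0.3 -0.6 T [ 0.02 -0.12 -0.04]
```

Now I'll press the lid end down on the wall edge in small steps.

carry_out([
  [[0, 0, 0.003], 0, 0.3],
  [[0, 0, 0.006], 0, 0.3],
  [[0, 0, 0.009], 0, 0.3],
  [[0, 0, 0.012], 0, 0.3],
  [[0, 0, 0.015], 0, 0.3],
  [[0, 0, 0.015], 0, 0.3],
])

```text
time: 33.15
tool_pos: [0.4959, 0.1319, 0.0758]
ee_rot: [3.139, -0.006, 1.411]
wrist_force: [-2.4, 5.3, 7.5]
width: 0.0454
finger_force: 30.0
```

```bash
python3 -c "from h import *; pose()"
```

```text
u,v,z 0.0376 0.0705 0.0758 yaw 80.9 F(u,v,z) 4.8 3.2 7.5 T [ 0.91  0.42 -0.13]
```

carry_out([
  [[0, 0, 0.004], 0, 0.3],
  [[0, 0, 0.008], 0, 0.3],
  [[0, 0, 0.012], 0, 0.3],
  [[0, 0, 0.016], 0, 0.3],
  [[0, 0, 0.02], 0, 0.3],
  [[0, 0, 0.02], 0, 0.3],
])

```text
time: 33.9
tool_pos: [0.4967, 0.1317, 0.0558]
ee_rot: [3.137, -0.006, 1.411]
wrist_force: [-0.6, 5.7, 6.3]
width: 0.0453
finger_force: 30.0
```

```bash
cat >> h.py <<'E'
def jarpts():
    s=snap('scene'); X=cloud(s); o=robot.get_obs(); p=o['tool_pos']; q=X[...,:2]-p[:2]; a=q@U; b=q@V; z=X[...,2]-p[2]
    m=(abs(b)<.02)&(abs(a)<.07)&(z>-.03)&(z<.075); print('jar pts n',m.sum())
    for k in np.arange(-.03,.075,.01):
        j=m&(z>=k)&(z<k+.01)
        if j.sum()>2: print(' z+%.3f'%k,j.sum(),'a',np.percentile(a[j],[5,95]).round(3),s['image'][j].mean(0).round())
E
python3 -c "from h import *; pose(); jarpts()"
```

```text
u,v,z 0.0375 0.0697 0.0558 yaw 80.9 F(u,v,z) 5.6 1.5 6.3 T [ 0.78  0.09 -0.05]
jar pts n 222
 z+-0.030 8 a [-0.031 -0.028] [64. 44. 30.]
 z+-0.020 6 a [-0.03  -0.027] [64. 44. 29.]
 z+-0.010 7 a [-0.03  -0.029] [62. 41. 25.]
 z+0.000 7 a [-0.029  0.01 ] [62. 44. 31.]
 z+0.010 26 a [-0.033  0.035] [105.  94.  81.]
 z+0.020 61 a [0.013 0.035] [111. 108. 100.]
 z+0.030 60 a [0.007 0.026] [114. 112. 103.]
 z+0.040 43 a [0.001 0.013] [102. 101.  93.]
 z+0.050 4 a [-0.001  0.002] [51. 53. 52.]
```

It's pivoting, at about 45° now. I'll carry on down.

carry_out([
  [[0, 0, 0.004], 0, 0.3],
  [[0, 0, 0.008], 0, 0.3],
  [[0, 0, 0.012], 0, 0.3],
  [[0, 0, 0.016], 0, 0.3],
  [[0, 0, 0.02], 0, 0.3],
  [[0, 0, 0.023], 0, 0.3],
  [[0, 0, 0.023], 0, 0.3],
])

```text
time: 34.83
tool_pos: [0.4992, 0.1324, 0.0344]
ee_rot: [3.131, -0.008, 1.411]
wrist_force: [3.2, 7.8, 8.3]
width: 0.0456
finger_force: 30.0
```

```bash
python3 -c "from h import *; pose(); jarpts()"
```

```text
u,v,z 0.0387 0.0673 0.0344 yaw 80.9 F(u,v,z) 8.2 -1.9 8.3 T [ 0.9  -0.47  0.08]
jar pts n 443
 z+-0.030 226 a [-0.025  0.066] [111.  92.  68.]
 z+-0.020 7 a [-0.032 -0.029] [60. 39. 26.]
 z+-0.010 7 a [-0.031 -0.03 ] [60. 39. 24.]
 z+0.000 16 a [-0.031  0.033] [81. 69. 58.]
 z+0.010 44 a [-0.03   0.033] [97. 93. 85.]
 z+0.020 38 a [0.016 0.029] [101.  99.  91.]
 z+0.030 34 a [0.011 0.024] [101.  99.  91.]
 z+0.040 40 a [0.007 0.02 ] [92. 91. 85.]
 z+0.050 27 a [0.005 0.014] [54. 55. 55.]
 z+0.060 4 a [0.004 0.012] [52. 52. 54.]
```

carry_out([
  [[-0.001, 0, 0.003], 0, 0.3],
  [[-0.002, 0, 0.006], 0, 0.3],
  [[-0.003, 0, 0.008], 0, 0.3],
  [[-0.0045, 0, 0.008], 0, 0.3],
  [[-0.006, 0, 0.008], 0, 0.3],
  [[-0.006, 0, 0.008], 0, 0.3],
  [[-0.006, 0, 0.008], 0, 0.3],
])

```text
time: 35.75
tool_pos: [0.4996, 0.1303, 0.0278]
ee_rot: [3.129, -0.016, 1.412]
wrist_force: [2.4, 17.4, 11.5]
width: 0.0455
finger_force: 30.0
```

```bash
python3 -c "from h import *; pose(); jarpts()"
```

```text
u,v,z 0.0366 0.0667 0.0278 yaw 80.9 F(u,v,z) 17.6 0.5 11.5 T [ 2.29 -0.45  0.02]
jar pts n 464
 z+-0.030 220 a [-0.013  0.066] [113.  94.  69.]
 z+-0.020 40 a [-0.028  0.061] [103.  85.  62.]
 z+-0.010 5 a [-0.028 -0.028] [61. 40. 25.]
 z+0.000 11 a [-0.03   0.033] [81. 69. 58.]
 z+0.010 40 a [-0.028  0.032] [93. 90. 82.]
 z+0.020 34 a [0.013 0.029] [98. 96. 88.]
 z+0.030 37 a [0.013 0.026] [98. 96. 89.]
 z+0.040 32 a [0.009 0.021] [90. 88. 82.]
 z+0.050 29 a [0.008 0.018] [53. 54. 54.]
 z+0.060 16 a [0.004 0.014] [53. 54. 54.]
```

Tilted about 17° from vertical. I'll ease off the wall and let the box floor square it up as I lower.

carry_out([
  [[0.003, 0, 0], 0, 0.3],
  [[0.003, 0, 0.003], 0, 0.3],
  [[0.003, 0, 0.006], 0, 0.3],
  [[0.003, 0, 0.009], 0, 0.3],
  [[0.003, 0, 0.011], 0, 0.3],
  [[0.003, 0, 0.013], 0, 0.3],
  [[0.003, 0, 0.013], 0, 0.3],
])

```text
time: 36.67
tool_pos: [0.4984, 0.1309, 0.014]
ee_rot: [3.133, -0.01, 1.411]
wrist_force: [-1.3, 10.9, 13.9]
width: 0.0457
finger_force: 30.0
```

```bash
python3 -c "from h import *; pose(); jarpts()"
```

```text
u,v,z 0.037 0.0679 0.014 yaw 80.9 F(u,v,z) 10.5 3.1 13.9 T [ 1.42  0.07 -0.  ]
jar pts n 388
 z+-0.020 30 a [0.01  0.065] [111.  92.  67.]
 z+-0.010 167 a [-0.012  0.068] [116.  96.  71.]
 z+0.000 18 a [-0.029  0.033] [81. 71. 61.]
 z+0.010 34 a [-0.002  0.033] [94. 91. 84.]
 z+0.020 29 a [0.014 0.029] [97. 96. 88.]
 z+0.030 30 a [0.012 0.025] [98. 96. 88.]
 z+0.040 37 a [0.011 0.022] [91. 90. 84.]
 z+0.050 26 a [0.007 0.018] [53. 54. 54.]
 z+0.060 17 a [0.004 0.016] [49. 49. 49.]
```

carry_out([
  [[-0.002, 0, 0], 0, 0.3],
  [[-0.004, 0, 0], 0, 0.3],
  [[-0.006, 0, 0.001], 0, 0.3],
  [[-0.008, 0, 0.002], 0, 0.3],
  [[-0.008, 0, 0.002], 0, 0.3],
  [[-0.008, 0, 0.002], 0, 0.3],
])

```text
time: 37.48
tool_pos: [0.4987, 0.1296, 0.0137]
ee_rot: [3.131, -0.024, 1.412]
wrist_force: [1.3, 26.1, 15.1]
width: 0.0454
finger_force: 30.0
```

```bash
python3 -c "from h import *; pose(); jarpts()"
```

```text
u,v,z 0.0358 0.0674 0.0137 yaw 80.9 F(u,v,z) 26.0 2.9 15.1 T [ 4.03 -0.07  0.02]
jar pts n 405
 z+-0.020 19 a [-0.026  0.066] [119.  99.  73.]
 z+-0.010 175 a [0.013 0.067] [118.  98.  72.]
 z+0.000 12 a [-0.027  0.033] [86. 80. 71.]
 z+0.010 39 a [-0.028  0.034] [92. 88. 80.]
 z+0.020 37 a [0.015 0.031] [96. 95. 87.]
 z+0.030 34 a [0.015 0.027] [99. 97. 90.]
 z+0.040 34 a [0.008 0.022] [90. 89. 83.]
 z+0.050 32 a [0.005 0.019] [54. 55. 55.]
 z+0.060 22 a [0.006 0.016] [52. 54. 55.]
```

It won't turn further in the grip. At about 16° its weight is well inside its base (tipping starts at 36°), so I'll ease off and let it settle upright on the box floor between the fingers.

carry_out([
  [[0.004, 0, 0], 0, 0.3],
  [[0.008, 0, -0.001], 0, 0.3],
  [[0.008, 0, -0.001], 0, 0.3],
  [[0.008, 0, -0.001], 0, 0.02],
  [[0.008, 0, -0.001], 0, 0.0],
  [[0.008, 0, -0.001], 0, -0.05],
  [[0.008, 0, -0.001], 0, -0.1],
  [[0.008, 0, -0.001], 0, -0.1],
  [[0.008, 0, -0.001], 0, -0.1],
  [[0.008, 0, -0.001], 0, -0.1],
])

```text
time: 38.78
tool_pos: [0.4942, 0.1262, 0.0078]
ee_rot: [-3.141, 0.0, 1.411]
wrist_force: [-0.5, -0.1, 0.4]
width: 0.0517
finger_force: 0.0
```

```bash
python3 -c "from h import *; pose(); jarpts()"
```

```text
u,v,z 0.0317 0.0713 0.0078 yaw 80.8 F(u,v,z) -0.2 0.5 0.4 T [ 0.04 -0.09  0.01]
jar pts n 322
 z+-0.010 107 a [0.035 0.068] [121. 101.  75.]
 z+0.000 32 a [0.035 0.067] [108.  95.  76.]
 z+0.010 19 a [-0.024  0.043] [83. 79. 72.]
 z+0.020 16 a [0.029 0.043] [86. 84. 78.]
 z+0.030 15 a [0.037 0.043] [90. 88. 81.]
 z+0.040 13 a [0.038 0.044] [59. 59. 57.]
 z+0.050 66 a [0.011 0.042] [61. 62. 62.]
 z+0.060 53 a [0.014 0.041] [62. 63. 63.]
```

The pot now stands upright, with a vertical side and its top at 68 mm. I'll regrasp it through its centre.

carry_out([
  [[0, 0, 0], 0, -0.3],
  [[0, 0, -0.004], 0, -0.3],
  [[0, 0, -0.016], 0, -0.3],
  [[0.01, 0, -0.016], 0, -0.3],
  [[0.02, 0, -0.016], 0, -0.3],
  [[0.02, 0, -0.016], 0, -0.3],
  [[0.02, 0, -0.016], 0, -0.1],
  [[0.02, 0, -0.016], 0, 0.1],
  [[0.02, 0, -0.016], 0, 0.3],
  [[0.02, 0, -0.016], 0, 0.3],
])

```text
time: 40.08
tool_pos: [0.4973, 0.1458, 0.0238]
ee_rot: [-3.141, 0.0, 1.411]
wrist_force: [0.1, 0.0, -1.2]
width: 0.0453
finger_force: 30.0
```

```bash
python3 -c "from h import *; pose(); jarpts(); rel([.5598,-.1072,.16],80.8)"
```

```text
u,v,z 0.0516 0.0714 0.0238 yaw 80.8 F(u,v,z) 0.0 -0.1 -1.2 T [-0.04 -0.11  0.03]
jar pts n 408
 z+-0.030 26 a [-0.039  0.052] [119. 100.  73.]
 z+-0.020 187 a [-0.042  0.054] [105.  88.  65.]
 z+-0.010 33 a [-0.044  0.024] [76. 68. 59.]
 z+0.000 24 a [-0.043  0.023] [82. 77. 70.]
 z+0.010 22 a [-0.043  0.023] [84. 79. 71.]
 z+0.020 21 a [0.009 0.023] [82. 81. 75.]
 z+0.030 19 a [0.015 0.023] [49. 50. 49.]
 z+0.040 76 a [0.002 0.022] [60. 61. 61.]
shift [-0.2399  0.102  -0.1362] roll 0.0 pos [0.4972 0.1458 0.0237] yaw 80.8 F [ 0.1  0.4 -1.4] w 0.0451 t 40.1
```

carry_out([
  [[0, 0, 0], 0, 0.3],
  [[0, 0, -0.03], 0, 0.3],
  [[0, 0, -0.07], 0, 0.3],
  [[0, 0, -0.11], 0, 0.3],
  [[-0.03, 0.01, -0.135], 0, 0.3],
  [[-0.08, 0.03, -0.135], 0, 0.3],
  [[-0.13, 0.05, -0.135], 0, 0.3],
  [[-0.18, 0.08, -0.135], 0, 0.3],
  [[-0.22, 0.1, -0.135], 0, 0.3],
  [[-0.24, 0.102, -0.135], 0, 0.3],
])

```text
time: 41.38
tool_pos: [0.5599, -0.1093, 0.1582]
ee_rot: [-3.14, -0.0, 1.408]
wrist_force: [-0.0, 0.9, -1.3]
width: 0.0457
finger_force: 30.0
```

carry_out([
  [[0, 0, 0], 0, 0.3],
  [[0, 0, 0.03], 0, 0.3],
  [[0, 0, 0.07], 0, 0.3],
  [[0, 0, 0.1], 0, 0.3],
  [[0, 0, 0.12], 0, 0.3],
  [[0, 0, 0.127], 0, 0.3],
  [[0, 0, 0.13], 0, 0.3],
  [[0, 0, 0.13], 0, 0.3],
])

```text
time: 42.38
tool_pos: [0.5605, -0.1068, 0.03]
ee_rot: [3.14, 0.0, 1.411]
wrist_force: [0.0, -0.3, -0.9]
width: 0.0456
finger_force: 30.0
```

```bash
python3 -c "from h import *; pose(); rel([.5598,-.1072,.0218],80.8)"
```

```text
u,v,z -0.1877 -0.0314 0.03 yaw 80.9 F(u,v,z) -0.3 -0.1 -0.9 T [-0.06 -0.06  0.01]
shift [-0.0005 -0.0007  0.0082] roll 0.01 pos [ 0.5605 -0.1068  0.03  ] yaw 80.9 F [ 0.  -0.3 -0.9] w 0.0456 t 42.4
```

carry_out([
  [[0, 0, 0.004], 0, 0.3],
  [[0, 0, 0.006], 0, 0.3],
  [[0, 0, 0.007], 0, 0.3],
  [[0, 0, 0.0075], 0, 0.3],
  [[0, 0, 0.008], 0, 0.3],
  [[0, 0, 0.008], 0, 0.3],
])

```text
time: 43.12
tool_pos: [0.5599, -0.1072, 0.0218]
ee_rot: [3.141, 0.0, 1.411]
wrist_force: [-2.1, -0.0, 4.7]
width: 0.0455
finger_force: 30.0
```

carry_out([
  [[0, 0, 0], 0, 0],
  [[0, 0, 0], 0, -0.1],
  [[0, 0, 0], 0, -0.2],
  [[0, 0, 0], 0, -0.25],
  [[0, 0, -0.02], 0, -0.25],
  [[0, 0, -0.05], 0, -0.25],
  [[0, 0, -0.1], 0, -0.25],
  [[0, 0, -0.14], 0, -0.3],
  [[0, 0, -0.15], -1, -0.3],
  [[0, 0, -0.15], -2, -0.3],
])

```text
time: 44.38
tool_pos: [0.5609, -0.1074, 0.173]
ee_rot: [3.138, 0.002, 1.766]
wrist_force: [-0.9, -0.3, -0.2]
width: 0.0611
finger_force: 0.0
```

carry_out([
  [[0, 0, 0], -1, -0.3],
  [[0, 0, 0], -2, -0.3],
  [[0, 0, 0], -3, -0.3],
  [[0, 0, 0], -4, -0.3],
  [[0, 0, 0], -5, -0.3],
  [[0, 0, 0], -6, -0.3],
  [[0, 0, 0], -7, -0.3],
  [[0, 0, 0], -7, -0.3],
])

```text
time: 45.38
tool_pos: [0.5599, -0.1072, 0.1709]
ee_rot: [-3.142, 0.0, 2.98]
wrist_force: [-0.9, -0.1, -0.5]
width: 0.0613
finger_force: 0.0
```

```bash
cat >> h.py <<'E'
def tray(s):
    X=cloud(s); m=(X[...,2]>.058)&(X[...,2]<.072)&(X[...,0]>.42)&(X[...,0]<.62)&(X[...,1]<-.05)&(X[...,1]>-.25)
    n,lab,st,_=cv2.connectedComponentsWithStats(m.astype(np.uint8))
    for i in range(1,n):
        if st[i,4]>30: P=X[lab==i]; print('on tray',st[i,4],P.mean(0).round(4),P.min(0).round(3),P.max(0).round(3))
E
python3 - <<'E'
from h import *
tray(snap('scene')); s=snap('top'); X=cloud(s); q=X[...,:2]-N; a=q@U-.105; b=q@V
m=(abs(b)<.12)&(a>-.085)&(a<.075)&(X[...,2]>.035)&(X[...,2]<.06); P=X[m]
r=cv2.minAreaRect((P[:,:2]*1000).astype(np.float32)); print(m.sum(),P.mean(0),r); t=np.array(r[0])/1000; print('u,v',(t-N)@U-.105,(t-N)@V)
lidang(s)
rel([*t,.15],-8.1+180)
k=X[180:262,430:470]; print('knife', k[(k[...,2]>.012)&(k[...,2]<.03)].mean(0))
E
```

```text
on tray 147 [ 0.4873 -0.1025  0.0646] [ 0.463 -0.126  0.059] [ 0.509 -0.081  0.069]
on tray 161 [ 0.5642 -0.1049  0.0651] [ 0.539 -0.129  0.058] [ 0.585 -0.082  0.071]
550 [0.56956522 0.22523077 0.04521789] ((571.3634643554688, 225.63323974609375), (38.9664306640625, 150.6210479736328), 81.6775894165039)
u,v 0.037201620196974636 0.011013575286409895
lid (-0.135, -0.09) 585 2.249 [2.239 2.265]
lid (0.09, 0.135) 630 2.251 [2.239 2.268]
shift [0.0426 0.3302 0.0209] roll -0.12 pos [ 0.5599 -0.1071  0.171 ] yaw 170.7 F [-0.2 -0.2  0.7] w 0.0613 t 45.5
knife [ 0.48109752 -0.42234646  0.01947645]
```

Both pots stand upright in the tray, and the tin and knife are where they were. Now the tin.

carry_out([
  [[0, 0.05, 0], 0, -0.3],
  [[0.01, 0.1, 0], 0, -0.3],
  [[0.02, 0.15, 0], 0, -0.3],
  [[0.03, 0.2, 0], -0.1, -0.3],
  [[0.04, 0.25, 0], -0.1, -0.3],
  [[0.042, 0.29, 0], -0.1, -0.3],
  [[0.042, 0.32, 0], -0.1, -0.3],
  [[0.042, 0.33, 0], -0.1, -0.3],
  [[0.042, 0.33, 0.03], -0.1, -0.3],
  [[0.042, 0.33, 0.06], -0.1, -0.3],
])

```text
time: 46.72
tool_pos: [0.5715, 0.2246, 0.1108]
ee_rot: [-3.141, 0.001, 2.997]
wrist_force: [0.3, 0.4, -1.2]
width: 0.061
finger_force: 0.0
```

carry_out([
  [[0, 0, 0], 0, -0.3],
  [[0, 0, 0], 0, -0.3],
])

```text
time: 46.98
tool_pos: [0.5717, 0.2248, 0.1123]
ee_rot: [3.141, 0.002, 2.998]
wrist_force: [-0.7, -0.2, 0.6]
width: 0.0613
finger_force: 0.0
```

```bash
python3 -c "from h import *; pose(); rel([.571,.2257,.025],171.7)"
```

```text
u,v,z 0.1415 0.0105 0.1123 yaw 171.8 F(u,v,z) -0.3 0.6 0.6 T [-0.01 -0.11  0.05]
shift [0.001  0.0007 0.0873] roll 0.01 pos [0.5717 0.2248 0.1123] yaw 171.8 F [-0.7 -0.2  0.6] w 0.0613 t 47.0
```

carry_out([
  [[0.001, 0.001, 0.03], 0, -0.3],
  [[0.001, 0.001, 0.06], 0, -0.3],
  [[0.001, 0.001, 0.08], 0, -0.3],
  [[0.001, 0.001, 0.087], 0, -0.3],
  [[0.001, 0.001, 0.087], 0, -0.1],
  [[0.001, 0.001, 0.087], 0, 0.1],
  [[0.001, 0.001, 0.087], 0, 0.3],
  [[0.001, 0.001, 0.087], 0, 0.5],
  [[0.001, 0.001, 0.087], 0, 0.5],
  [[0.001, 0.001, 0.087], 0, 0.5],
])

```text
time: 48.22
tool_pos: [0.571, 0.2267, 0.0253]
ee_rot: [3.141, 0.002, 2.999]
wrist_force: [-0.2, -0.8, 5.9]
width: 0.0377
finger_force: 30.0
```

carry_out([
  [[0, 0, 0], 0, 0.5],
  [[0, 0, -0.01], 0, 0.5],
  [[0, 0, -0.03], 0, 0.5],
  [[0, 0, -0.06], 0, 0.5],
  [[0, 0, -0.09], 0, 0.5],
  [[0, 0, -0.12], 0, 0.5],
  [[0, 0, -0.13], 0, 0.5],
])

```text
time: 49.1
tool_pos: [0.5713, 0.2269, 0.1573]
ee_rot: [3.14, 0.004, 2.999]
wrist_force: [0.2, 0.3, -2.7]
width: 0.0377
finger_force: 30.0
```

```bash
python3 -c "from h import *; pose(); rel([.535,-.196,.155],177.2); lidang(snap('scene'))"
```

```text
u,v,z 0.1434 0.0113 0.1573 yaw 171.8 F(u,v,z) 0.4 -0.2 -2.7 T [ 0.04 -0.17 -0.08]
shift [-0.0241 -0.4237  0.0015] roll -0.54 pos [0.5713 0.2269 0.1573] yaw 171.8 F [ 0.2  0.3 -2.7] w 0.0377 t 49.1
lid (-0.135, -0.09) 543 2.247 [2.24  2.259]
lid (0.09, 0.135) 366 2.246 [2.238 2.256]
```

carry_out([
  [[-0.003, -0.05, 0], 0, 0.5],
  [[-0.006, -0.1, 0], 0, 0.5],
  [[-0.009, -0.15, 0], 0, 0.5],
  [[-0.012, -0.2, 0], 0, 0.5],
  [[-0.015, -0.25, 0], -0.2, 0.5],
  [[-0.018, -0.3, 0], -0.4, 0.5],
  [[-0.021, -0.35, 0], -0.54, 0.5],
  [[-0.024, -0.4, 0], -0.54, 0.5],
  [[-0.024, -0.424, 0], -0.54, 0.5],
  [[-0.024, -0.424, 0], -0.54, 0.5],
])

```text
time: 50.4
tool_pos: [0.5325, -0.1979, 0.1522]
ee_rot: [3.14, -0.003, 3.09]
wrist_force: [0.1, 0.2, -3.1]
width: 0.038
finger_force: 30.0
```

carry_out([
  [[0, 0, 0], 0, 0.5],
  [[0, 0, 0.03], 0, 0.5],
  [[0, 0, 0.06], 0, 0.5],
  [[0, 0, 0.09], 0, 0.5],
  [[0, 0, 0.11], 0, 0.5],
  [[0, 0, 0.12], 0, 0.5],
  [[0, 0, 0.125], 0, 0.5],
  [[0, 0, 0.125], 0, 0.5],
  [[0, 0, 0.125], 0, 0.5],
])

```text
time: 51.52
tool_pos: [0.5345, -0.1969, 0.0301]
ee_rot: [-3.141, 0.002, 3.093]
wrist_force: [-0.1, 0.6, -3.6]
width: 0.0377
finger_force: 30.0
```

```bash
python3 -c "from h import *; pose(); rel([.535,-.196,.0233],177.2)"
```

```text
u,v,z -0.2808 -0.0201 0.0301 yaw 177.2 F(u,v,z) 0.6 0.2 -3.6 T [ 0.05 -0.15 -0.01]
shift [-0.0005  0.001   0.0068] roll 0.0 pos [ 0.5345 -0.1969  0.0301] yaw 177.2 F [-0.1  0.6 -3.6] w 0.0377 t 51.5
```

carry_out([
  [[0, 0, 0.003], 0, 0.5],
  [[0, 0, 0.005], 0, 0.5],
  [[0, 0, 0.006], 0, 0.5],
  [[0, 0, 0.0065], 0, 0.5],
  [[0, 0, 0.007], 0, 0.5],
  [[0, 0, 0.007], 0, 0.5],
])

```text
time: 52.28
tool_pos: [0.5336, -0.1967, 0.0233]
ee_rot: [-3.141, 0.0, 3.093]
wrist_force: [-4.7, 1.0, 5.8]
width: 0.0379
finger_force: 30.0
```

Contact. I'll release, lift and look at the tray.

carry_out([
  [[0, 0, 0], 0, 0.15],
  [[0, 0, 0], 0, 0.05],
  [[0, 0, 0], 0, -0.1],
  [[0, 0, 0], 0, -0.2],
  [[0, 0, -0.01], 0, -0.25],
  [[0, 0, -0.04], 0, -0.25],
  [[0, 0, -0.09], 0, -0.25],
  [[0, 0, -0.14], 0, -0.25],
  [[0, 0, -0.2], 0, 0.5],
  [[0, 0, -0.26], 0, 1],
])

```text
time: 53.52
tool_pos: [0.5334, -0.1965, 0.2847]
ee_rot: [-3.141, 0.001, 3.093]
wrist_force: [1.2, 0.2, 0.4]
width: 0.0423
finger_force: 0.0
```

```bash
python3 - <<'E'
from h import *
pose(); s=snap('scene'); tray(s); X=cloud(s)
m=(X[...,2]>.036)&(X[...,2]<.05)&(X[...,0]>.44)&(X[...,0]<.64)&(X[...,1]<-.15)&(X[...,1]>-.25); P=X[m]; r=cv2.minAreaRect((P[:,:2]*1000).astype(np.float32)); print('tin',m.sum(),P.mean(0),r)
t=N+U*.39+V*.08; print(t,np.hypot(*t)); rel([*t,.3],171)
# inside the box empty?
q=X[...,:2]-N; a=q@U-.105; b=q@V; m=(abs(b)<.12)&(abs(a)<.085)&(X[...,2]>.02)&(X[...,2]<.07); print('left in box pts',m.sum())
E
```

```text
u,v,z -0.2806 -0.019 0.2847 yaw 177.2 F(u,v,z) 0.4 -1.1 0.4 T [ 0.01 -0.15  0.01]
on tray 149 [ 0.4878 -0.1019  0.0651] [ 0.46  -0.127  0.058] [ 0.507 -0.08   0.069]
on tray 161 [ 0.5638 -0.105   0.0648] [ 0.538 -0.129  0.058] [ 0.585 -0.084  0.07 ]
tin 471 [ 0.54122772 -0.19434261  0.04305182] ((536.9537353515625, -196.34617614746094), (41.661766052246094, 154.53407287597656), 86.82608032226562)
[0.54288276 0.48127364] 0.7254970766881328
shift [ 0.0256  0.6785 -0.0102] roll 0.62 pos [ 0.5358 -0.1977  0.295 ] yaw 177.2 F [-0.1 -0.8  4.8] w 0.0384 t 53.6
left in box pts 0
```

The tin and both pots are in the tray and the box is empty. Now I'll go over the lid to close it.

carry_out([
  [[0, 0.06, -0.01], 0, 1],
  [[0, 0.12, -0.01], 0, 1],
  [[0, 0.18, -0.01], 0, 1],
  [[0, 0.24, -0.01], 0, 1],
  [[0.01, 0.3, -0.01], 0, 1],
  [[0.02, 0.36, -0.01], 0.3, 1],
  [[0.025, 0.42, -0.01], 0.6, 1],
  [[0.025, 0.48, -0.01], 0.6, 1],
  [[0.025, 0.54, -0.01], 0.6, 1],
  [[0.025, 0.59, -0.01], 0.6, 1],
])

```text
time: 54.82
tool_pos: [0.5368, 0.3962, 0.2923]
ee_rot: [3.141, 0.001, 2.99]
wrist_force: [0.8, -0.5, -0.3]
width: 0.0004
finger_force: 0.0
```

carry_out([
  [[0, 0.04, 0], 0, 1],
  [[0, 0.088, 0], 0, 1],
  [[0, 0.088, 0], 0, 1],
  [[0, 0.088, 0], 0, 1],
])

```text
time: 55.32
tool_pos: [0.5506, 0.4805, 0.2919]
ee_rot: [-3.141, 0.0, 2.989]
wrist_force: [-0.4, -0.0, 0.4]
width: 0.0007
finger_force: 0.0
```

```bash
python3 - <<'E'
from h import *
pose(); print(robot.get_obs()['joint_positions'].round(3))
rel([*(N+U*.39+V*.08),.205],171); lidang(snap('scene'))
E
```

```text
u,v,z 0.3905 0.0723 0.2919 yaw 171.2 F(u,v,z) -0.1 0.4 0.4 T [ 0.04 -0.1  -0.02]
[ 6.400e-01  5.370e-01  6.290e-01 -1.000e-03  1.976e+00 -7.780e-01]
shift [ 0.0077 -0.0004  0.0869] roll 0.02 pos [0.5506 0.4805 0.2919] yaw 171.2 F [-0.4 -0.   0.4] w 0.0007 t 55.3
lid (-0.135, -0.09) 538 2.246 [2.24  2.258]
lid (0.09, 0.135) 368 2.246 [2.238 2.256]
```

carry_out([
  [[0.004, 0, 0.04], 0, 1],
  [[0.004, 0, 0.08], 0, 1],
  [[0.004, -0.01, 0.08], 0, 1],
  [[0.004, -0.03, 0.08], 0, 1],
  [[0.004, -0.05, 0.08], 0, 1],
  [[0.004, -0.07, 0.08], 0, 1],
  [[0.004, -0.09, 0.08], 0, 1],
  [[0.004, -0.11, 0.08], 0, 1],
  [[0.004, -0.13, 0.08], 0, 1],
  [[0.004, -0.13, 0.08], 0, 1],
])

```text
time: 56.62
tool_pos: [0.5278, 0.3514, 0.2164]
ee_rot: [3.138, 0.005, 2.986]
wrist_force: [-1.0, 0.2, 0.1]
width: 0.0007
finger_force: 0.0
```

```bash
python3 - <<'E'
from h import *
pose(); lidang(snap('scene')); lidang(snap('top'))
E
```

```text
u,v,z 0.2594 0.0742 0.2164 yaw 171.1 F(u,v,z) 0.0 1.0 0.1 T [ 0.04 -0.12 -0.01]
lid (-0.135, -0.09) 323 1.757 [1.74  1.779]
lid (0.09, 0.135) 28 1.802 [1.787 1.817]
lid (-0.135, -0.09) 321 1.708 [1.703 1.715]
lid (0.09, 0.135) 128 1.71 [1.704 1.717]
```

carry_out([
  [[0, -0.025, 0], 0, 1],
  [[0, -0.05, 0], 0, 1],
  [[0, -0.07, 0], 0, 1],
  [[0, -0.085, 0.002], 0, 1],
  [[0, -0.098, 0.004], 0, 1],
  [[0, -0.111, 0.011], 0, 1],
  [[0, -0.123, 0.019], 0, 1],
  [[0, -0.135, 0.028], 0, 1],
  [[0, -0.146, 0.038], 0, 1],
  [[0, -0.146, 0.038], 0, 1],
])

```text
time: 57.98
tool_pos: [0.5037, 0.2075, 0.1722]
ee_rot: [-3.14, -0.003, 2.987]
wrist_force: [0.5, -0.2, -0.3]
width: 0.0004
finger_force: 0.0
```

```bash
python3 - <<'E'
from h import *
pose(); lidang(snap('scene')); lidang(snap('top'))
E
```

```text
u,v,z 0.1134 0.0749 0.1722 yaw 171.2 F(u,v,z) -0.1 -0.6 -0.3 T [ 0.05 -0.16 -0.01]
lid (-0.135, -0.09) 920 0.72 [0.712 0.731]
lid (0.09, 0.135) 557 0.74 [0.72  1.271]
lid (-0.135, -0.09) 445 0.717 [0.707 0.726]
lid (0.09, 0.135) 328 0.737 [0.712 0.931]
```

carry_out([
  [[0, -0.009, 0.012], 0, 1],
  [[0, -0.018, 0.024], 0, 1],
  [[0, -0.025, 0.037], 0, 1],
  [[0, -0.031, 0.05], 0, 1],
  [[0, -0.035, 0.062], 0, 1],
  [[0, -0.038, 0.072], 0, 1],
  [[0, -0.04, 0.08], 0, 1],
  [[0, -0.04, 0.085], 0, 1],
  [[0, -0.04, 0.085], 0, 1],
])

```text
time: 59.2
tool_pos: [0.4982, 0.1691, 0.0884]
ee_rot: [-3.141, -0.001, 2.989]
wrist_force: [-0.2, 0.2, 0.8]
width: 0.0004
finger_force: 0.0
```

```bash
python3 - <<'E'
from h import *
pose(); lidang(snap('scene')); lidang(snap('top'))
E
```

```text
u,v,z 0.0746 0.0742 0.0884 yaw 171.2 F(u,v,z) 0.2 0.2 0.8 T [ 0.07 -0.1  -0.06]
lid (-0.135, -0.09) 723 0.037 [0.028 0.044]
lid (0.09, 0.135) 516 0.046 [0.033 0.895]
lid (-0.135, -0.09) 535 0.03 [0.016 0.045]
lid (0.09, 0.135) 377 0.037 [0.022 0.071]
```

Nearly shut. A last gentle press.

carry_out([
  [[0, 0, 0.002], 0, 1],
  [[0, 0, 0.004], 0, 1],
  [[0, 0, 0.0055], 0, 1],
  [[0, 0, 0.007], 0, 1],
  [[0, 0, 0.008], 0, 1],
  [[0, 0, 0.008], 0, 1],
])

```text
time: 60.05
tool_pos: [0.4989, 0.1691, 0.0836]
ee_rot: [3.141, 0.002, 2.989]
wrist_force: [-3.1, -1.1, 10.6]
width: 0.0005
finger_force: 5.3
```

```bash
python3 - <<'E'
from h import *
pose(); lidang(snap('scene')); lidang(snap('top'))
E
```

```text
u,v,z 0.0748 0.0735 0.0836 yaw 171.2 F(u,v,z) -1.6 2.9 10.6 T [-0.25  0.56  0.  ]
lid (-0.135, -0.09) 714 0.006 [-0.002  0.015]
lid (0.09, 0.135) 495 0.014 [0.003 0.867]
lid (-0.135, -0.09) 509 0.006 [-0.008  0.017]
lid (0.09, 0.135) 375 0.007 [-0.008  0.055]
```

The lid is shut, with 10.6 N of firm contact at 83.6 mm. I'll back off and check the whole scene.

carry_out([
  [[0, 0, -0.02], 0, 1],
  [[0, 0, -0.06], 0, 1],
  [[0, 0, -0.12], 0, 1],
  [[0, -0.04, -0.17], 0, 1],
  [[0.04, -0.09, -0.17], 0, 1],
  [[0.08, -0.14, -0.17], 0, 1],
  [[0.12, -0.18, -0.17], 0, 1],
  [[0.15, -0.2, -0.17], 0, 1],
  [[0.15, -0.2, -0.17], 0, 1],
])

```text
time: 61.28
tool_pos: [0.3187, -0.0063, 0.2515]
ee_rot: [-3.141, 0.003, 2.986]
wrist_force: [-0.0, -0.3, 0.7]
width: 0.0
finger_force: 0.0
```

```bash
python3 - <<'E'
from h import *
pose(); s=snap('scene'); lidang(s); tray(s); t=snap('top'); lidang(t)
X=cloud(t); k=X[180:262,430:470]; m=(k[...,2]>.017)&(k[...,2]<.04)&(k[...,0]>.45); print('handle', k[m].mean(0))
a=cv2.resize(t['image'][90:290,190:480],(600,300)); b=cv2.resize(s['image'][80:340,150:520],(600,300)); save('f.png',np.vstack([a,b]))
E
```

```text
u,v,z -0.1271 0.2234 0.2515 yaw 171.1 F(u,v,z) -0.3 -0.0 0.7 T [ 0.08 -0.11  0.03]
lid (-0.135, -0.09) 717 0.007 [-0.001  0.015]
lid (0.09, 0.135) 494 0.006 [-0.001  0.015]
on tray 147 [ 0.4874 -0.1023  0.0648] [ 0.459 -0.127  0.059] [ 0.51  -0.08   0.069]
on tray 158 [ 0.564  -0.1053  0.065 ] [ 0.539 -0.13   0.058] [ 0.586 -0.084  0.07 ]
lid (-0.135, -0.09) 523 0.003 [-0.009  0.016]
lid (0.09, 0.135) 553 0.004 [-0.009  0.016]
handle [ 0.52912039 -0.4147904   0.02389554]
```

View pics/f.png

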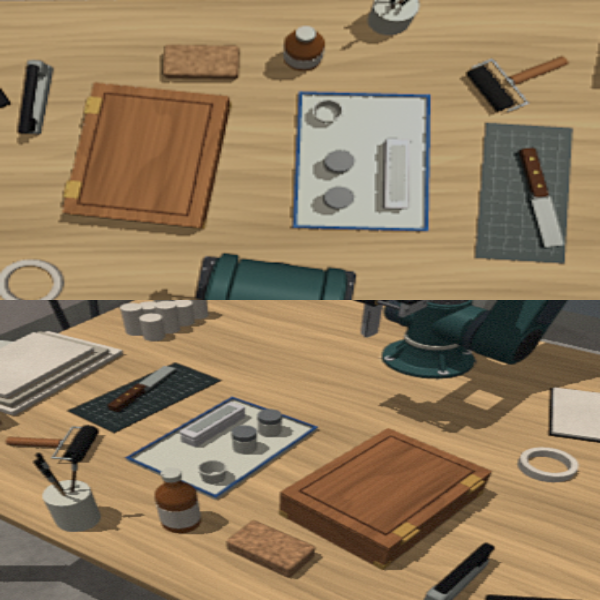

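The final picture shows the lid shut. The two pots (upper view 338,160 and 338,198) and the tin (397,173) are in the tray. The knife lies flat on the mat, and the bystanders are in place. I'll hand the job in.

```bash
python3 -c "from bench import robot; print(robot.close_job())"
```

```text
the job is handed in; nothing more can be done
None
```

I handed the job in at about 61 s; by the last camera check the lid, opened with the knife alone, is fully shut, both pots stand upright and the tin lies flat in the tray, and the knife lies flat on the mat, with nothing else visibly disturbed (one pot was found knocked over in the box, so I stood it up against the inside of the front wall, where it dropped back from about a 16° lean, before moving it).

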